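# Ballast a tilting test stand and hold a contact plate flush on its sloped face

### The arm

A 6-joint arm with a two-finger parallel gripper is mounted at the origin on the work surface. World frame = base frame: x ahead of the robot, y to its left, z up, the work surface at z = 0. Lengths are in mm, angles in rad, forces in N, time in s.
With the tool pointing down it reaches from about 400 to 925 mm from the base axis. Payload 12.5 kg.
Tool frame: the origin (TCP) lies on the mounting face of the last link; the fingertips stand 190 mm ahead of it and the grasp point (between the pads) lies 171 mm ahead of it; x points along the fingers, y is the direction in which the jaws open and shut, and the axes are right-handed (so a half turn about x gives the same grasp; the last joint's range is limited). The gripper opens to 95 mm and grips with 3 to 60 N. Pads are 20 mm wide; open, the fingers measure 119 mm over their backs; the gripper's body (75 mm by 180 mm) begins 59 mm behind the grasp point.
Start: joints at [1.143, 0.491, 1.559, -0, 1.092, -0.106], TCP at [197.648, 592.925, 404.761] pointing down, gripper open.
Joint ranges: [-3.1, 3.1], [-0.84, 2.19], [0.05, 2.79], [-1.13, 4.28], [0.06, 2.93], [-2.69, 2.69]. Speed limits (rad/s): [2.22, 2.22, 2.79, 3.14, 3.14, 3.14].

### API

Orientations are given as [roll, pitch, yaw] about the fixed x, y, z axes, in that order (R = Rz(yaw) Ry(pitch) Rx(roll)).
In Python, from cell import env, eyes gives the robot as it stands. The module is installed in compiled form; this text tells all that it offers.
- The arm moves only by the tool jog_arm, never from a script. Its argument "deltas" is one flat list of numbers, 7 for each row, row after row: the shift along the tool's x, y, z in mm, then the turn, a rotation vector about the tool's x, y, z in rad, then the opening, from 0 (shut) to 1 (fully open). A call has 1 to 10 rows; each row shifts and turns the pose as measured when the row begins, along the tool's axes as they then stand; what a row does not reach is not made up. A row lasts 1/8 s, in which the tool goes at most 62.5 mm and 10.7 degrees, less where a joint would pass 70% of its speed; a pose out of reach is approached as far as the arm can. A call is refused whole if a number of a shift passes 62.5 or a number of a turn 0.188, either way. A call with a gripper value outside its range is refused whole. The fingers move at their own pace and stop on an object; the grip force is fixed at half the most. Time passes only in rows, so rows that do not move let the fingers close. It gives the time, the measured TCP pose, the force and the opening at its end, in the units of the state.
- env.state(): the state, without advancing time (a new reading comes with each control period).
- eyes.read_camera(name): name is "scene" or "top"; returns a dict with "image" (480x640x3 uint8, red, green, blue), "fovy" (degrees; the focal length in pixels is half the picture's height over the tangent of half this angle, whatever the lens; pixels are square), "cx", "cy" (the principal point, pixels), "world_from_camera" (4x4, takes a point from camera to world coordinates). Camera axes: x right, y up, looking along -z (the intrinsics and any distortion apply to the point x, -y, -z); pixel columns grow to the right and rows downward; lengths in mm; the calibration is good to about 2 mm. A picture is of the moment at which its call begins. There is no depth.
- env.job_done(): hands the job in, once; it reports no verdict.
The state is a dict: "t": time; "joints": joint angles; "qvel": joint speeds; "tau": joint torques, N m; "eef_pos": TCP position; "tcp_rot": TCP orientation; "ft_force": force on the tool from outside, world axes, zero at the start; "moment": the same for the moment, N m; "opening": opening from 0.0 (shut) to 1.0 (fully open).
Only numpy, scipy, OpenCV 4.12 (cv2) and the standard library are available. Lean on these libraries where they do the work, as an engineer would, in place of code of your own. Each camera call takes 0.05 s, during which the arm holds its last target.

### The job

Make the test stand steady by threading the two steel collars onto its ballast post, first the wide one, then the narrow one, each let go fully home. Then pick up the contact plate by its grip rib and hold it flat against the stand's sloped sprung face, centred and square on it, pressing gently so that the face gives a little all the while: finish while still holding the plate pressed there. Leave the other things on the bench where they are.

Things in the scene. Friction and masses are not known exactly. Their poses are not given: they have to be found in the camera images.
- stand: The test stand, fixed to the bench; origin under the middle of its grey foot plate, 130 (x) by 280 (y) by 12 mm. z up; the ballast post stands 75 mm towards -y, the sloped face is centred 75 mm towards +y, in a cradle between two low cheeks whose black lock knobs reach 59 mm to either side of the face's middle and stay below the face.
- post_foot (a point): Point on the ballast post's axis at the top of the foot plate, 12 mm above the bench; axes as the stand's. The post is a plain upright steel pin, 17 mm in diameter, 62 mm high above this point, its last 5 mm tapered to 10 mm.
- face_mid (a point): Centre of the upper surface of the sloped face, an aluminium plate 100 (x) by 76 (y) by 8 mm, about 98 mm above the bench; moves with the face. z points squarely out of the face, y is level and parallel to the stand's y, x points up the slope. The face looks up and to the stand's -x (towards the robot), 14 to 32 degrees from level, different each time; the slope stays put when pressed.
- face (a joint): How far the sloped face is pushed in along its own normal, m: 0 untouched, 0.008 at the stop. Springs under it push back with about 3 N at first touch, plus 0.8 N per mm, about 10 N at the stop.
- wide_mid (a point): Centre of the wide collar (half-way up): a plain steel ring, 60 mm outside diameter, 25 mm high, with a 21 mm through hole, about 0.45 kg, lying flat on the bench; z is the hole's axis. Home on the post it rests on the foot plate.
- narrow_mid (a point): Centre of the narrow collar (half-way up): a plain steel ring, 42 mm outside diameter, 30 mm high, with a 21 mm through hole, about 0.24 kg, lying flat on the bench; z is the hole's axis. Home on the post it rests on the wide collar.
- plate_mid (a point): Centre of the contact plate (half-way up, 20 mm above its underside): a flat aluminium plate 76 mm (x) by 56 mm (y) by 6 mm with a black upright grip rib on its middle, 50 mm long (x), 14 mm thick (y), from 6 to 40 mm above the underside; about 0.15 kg. It lies flat on the bench. The underside goes against the face, plate x along the slope, either way round.
There are look-alikes about, which are no part of the job. Leave any blue or purple look-alike of the part that bears narrow_mid alone.

How it is judged:
By the outcome, as a careful person would: the job done as asked, in the order asked, and still so for the second after the job is handed in, while the arm keeps its last pose, push and grip.
It also fails if it takes over 72 s, if anything falls off the work surface, if the arm or the gripper's body presses on something with over 40 N, if the wrist force passes 120 N, or if a joint passes its speed limit or range.

## Working session

There is one attempt and no reset: what is moved stays moved. The work goes in short steps, Python scripts to look and compute and a tool call to move; the robot and the scene stay as the last step left them, time stands still between calls to the robot, and variables do not carry over. Pictures are saved under pics/ and viewed, and the job is handed in when it is done.

Besides the shell and the picture viewer there is one more tool, called as name(argument=value, ...) on one line, values as JSON. jog_arm: Moves the arm, as the interface text tells. Its arguments: {"type":"object","properties":{"deltas":{"type":"array","items":{"type":"number"}}},"required":["deltas"]}

```bash
mkdir -p pics; ls; cat > h.py <<'E'
import numpy as np, cv2
from cell import env, eyes
def snap(name,fn):
    c=eyes.read_camera(name); cv2.imwrite(fn,c["image"][:,:,::-1]); np.savez(fn[:-4]+".npz",**{k:v for k,v in c.items()}); return c
E
python3 - <<'E'
from h import *
print(env.state())
for n in ("scene","top"):
    c=snap(n,f"pics/{n}0.png"); print({k:v for k,v in c.items() if k!="image"})
E
```

```text
pics
{'t': 0.0, 'joints': array([ 1.14339453e+00,  4.91579713e-01,  1.55941792e+00,  2.79881433e-05,
        1.09168771e+00, -1.05621846e-01]), 'qvel': array([ 0.00093143, -0.00034584, -0.00075904,  0.00085597,  0.0012711 ,
        0.00046254]), 'tau': array([-1.26063715e-04, -6.12637210e+01, -2.58175135e+01,  6.92164572e-02,
        4.82145650e-02, -1.07618719e-04]), 'eef_pos': array([197.64177349, 592.90836299, 404.15996638]), 'tcp_rot': array([-1.69913129,  1.56970335, -2.02092416]), 'ft_force': array([-0.96612183, -0.30305175,  0.04394336]), 'moment': array([-0.01299114, -0.03282893, -0.0081351 ]), 'opening': 1.000624504014044}
{'fovy': 45.3700375484322, 'cx': 330.6202009030218, 'cy': 243.20606194486476, 'world_from_camera': array([[ 5.84518596e-01, -6.87769356e-01,  4.30478018e-01,
         1.04876464e+03],
       [ 8.11360493e-01,  4.99165331e-01, -3.04184355e-01,
        -4.53918783e+02],
       [-5.67102512e-03,  5.27074269e-01,  8.49800303e-01,
         1.11394581e+03],
       [ 0.00000000e+00,  0.00000000e+00,  0.00000000e+00,
         1.00000000e+00]])}
{'fovy': 46.24438357586062, 'cx': 312.78476006057184, 'cy': 247.97452782374296, 'world_from_camera': array([[-2.86166083e-03,  9.94031080e-01, -1.09059720e-01,
         3.87547199e+02],
       [-9.99952267e-01, -1.82561069e-03,  9.59850685e-03,
        -7.73308964e+01],
       [ 9.34211355e-03,  1.09081982e-01,  9.93988856e-01,
         1.42288376e+03],
       [ 0.00000000e+00,  0.00000000e+00,  0.00000000e+00,
         1.00000000e+00]])}
```

View pics/scene0.png

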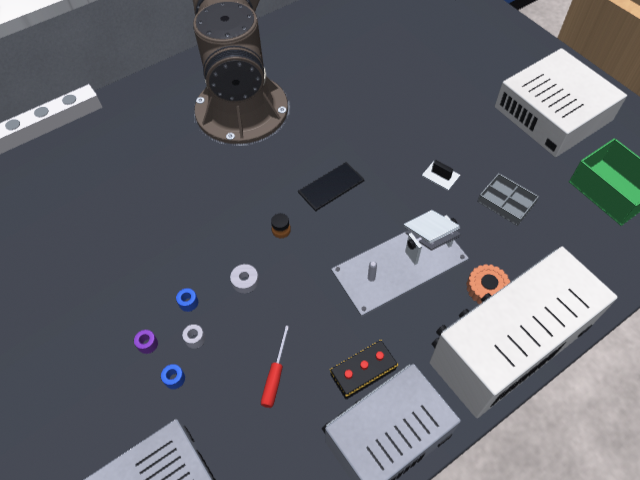

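View pics/top0.png

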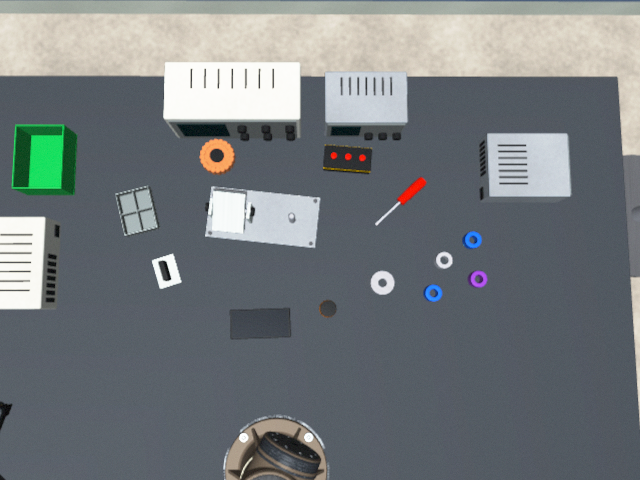

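The scene picture shows the wide collar at (244,278), the grey narrow collar at (193,336), the contact plate at (441,175), the post at (373,270) and the sloped face at (432,226). In the top picture these are at (382,282), (444,260), (166,271), (292,217) and (229,212).

```bash
cat >> h.py <<'E'
def K(c):
    f=240/np.tan(np.radians(float(c["fovy"]))/2); return f
def ray(c,uv):
    f=K(c); M=np.array(c["world_from_camera"]); d=np.array([(uv[0]-c["cx"])/f,-(uv[1]-c["cy"])/f,-1.0]); return M[:3,3],M[:3,:3]@d
def onz(c,uv,z):
    o,d=ray(c,uv); return o+d*(z-o[2])/d[2]
def proj(c,p):
    f=K(c); M=np.array(c["world_from_camera"]); q=M[:3,:3].T@(np.array(p,float)-M[:3,3]); return np.array([c["cx"]+f*q[0]/-q[2],c["cy"]-f*q[1]/-q[2]])
def tri(c1,u1,c2,u2):
    o1,d1=ray(c1,u1);o2,d2=ray(c2,u2);d1=d1/np.linalg.norm(d1);d2=d2/np.linalg.norm(d2)
    s=np.linalg.lstsq(np.c_[d1,-d2],o2-o1,rcond=None)[0];a=o1+s[0]*d1;b=o2+s[1]*d2
    return (a+b)/2,np.linalg.norm(a-b)
def load(fn): 
    z=np.load(fn); return {k:z[k] for k in z.files}
def crop(c,u,v,w,h,s,fn):
    im=c["image"][v:v+h,u:u+w,::-1]; cv2.imwrite(fn,cv2.resize(im,None,fx=s,fy=s,interpolation=cv2.INTER_CUBIC))
E
python3 - <<'E'
from h import *
s=load("pics/scene0.npz");t=load("pics/top0.npz")
crop(s,325,190,150,125,5,"pics/s_st.png")
crop(t,195,175,135,80,5,"pics/t_st.png")
crop(t,140,240,60,60,8,"pics/t_pl.png")
crop(s,410,150,60,50,8,"pics/s_pl.png")
for nm,c in (("s",s),("t",t)):
  hsv=cv2.cvtColor(c["image"],cv2.COLOR_RGB2HSV); m=((hsv[...,1]<60)&(hsv[...,2]>120)).astype(np.uint8)
  cs,hi=cv2.findContours(m,cv2.RETR_CCOMP,cv2.CHAIN_APPROX_NONE)
  for i,k in enumerate(cs):
    a=cv2.contourArea(k)
    if 30<a<6000 : 
      (x,y),wh,an=cv2.minAreaRect(k); 
      el=cv2.fitEllipse(k) if len(k)>5 else None
      print(nm,i,a,np.round((x,y),1),np.round(wh,1),round(an,1),"ell",np.round(el[0],1),np.round(el[1],1),"parent",hi[0][i][3])
E
```

```text
s 0 3578.5 [147. 449.] [ 60. 128.] 90.0 ell [155.6 457.9] [ 53.9 124.3] parent -1
s 1 137.5 [157.7 460.5] [ 3.9 44.9] 56.3 ell [157.3 460.7] [ 3.6 62.7] parent 0
s 2 139.0 [153.7 452.5] [ 3.9 44.9] 56.3 ell [152.1 453.6] [ 3.6 62.6] parent 0
s 5 90.0 [375. 458.] [28.8  4. ] 54.2 ell [374.9 458. ] [ 3.7 38.4] parent 4
s 6 88.0 [384.3 450.7] [29.   3.9] 53.7 ell [383.7 449.8] [ 3.6 39. ] parent 4
s 7 91.0 [393.4 443.4] [28.8  3.8] 53.1 ell [393.3 443.2] [ 3.7 41.2] parent 4
s 8 85.5 [402.7 436.4] [28.6  3.8] 53.1 ell [402.4 436.1] [ 3.6 36.6] parent 4
s 9 83.5 [411.7 429.3] [28.6  3.7] 52.1 ell [411.7 429.3] [ 3.5 38.1] parent 4
s 10 84.0 [420.6 422.5] [28.6  3.7] 51.3 ell [421.  422.9] [ 3.5 38.5] parent 4
s 11 82.0 [429.4 415.5] [27.3  3.7] 51.3 ell [429.6 415.8] [ 3.5 38.4] parent 4
s 12 78.0 [282.2 343.6] [ 3.4 38.3] 14.4 ell [282.5 342.1] [ 2.8 48.8] parent -1
s 13 293.0 [192.  333.5] [19. 20.] 90.0 ell [192.1 333.4] [18.  20.9] parent -1
s 14 79.0 [192.  333.5] [ 9.2 10.6] 45.0 ell [192.  333.4] [ 9.5 10.8] parent 13
s 16 511.0 [243.5 276. ] [24.7 26.2] 45.0 ell [243.4 275.9] [23
[... 4474 characters left out ...]
4 34.0 [366.  86.] [18.  2.] 90.0 ell [366.  86.] [ 2.2 26.6] parent 154
t 165 34.0 [358.  86.] [18.  2.] 90.0 ell [358.  86.] [ 2.2 26.6] parent 154
t 166 42.5 [349.5  85.5] [17.  3.] 90.0 ell [349.6  83.9] [ 3.2 19.5] parent 154
t 167 34.0 [341.  86.] [18.  2.] 90.0 ell [341.  86.] [ 2.2 26.6] parent 154
t 168 36.0 [218.   78.5] [19.  2.] 90.0 ell [218.   78.5] [ 2.1 28.6] parent 154
t 169 36.0 [273.   77.5] [19.  2.] 90.0 ell [273.   77.5] [ 2.1 28.6] parent 154
t 170 38.0 [259.  78.] [20.  2.] 90.0 ell [259.  78.] [ 2.1 30.7] parent 154
t 171 38.0 [232.  78.] [20.  2.] 90.0 ell [232.  78.] [ 2.1 30.7] parent 154
t 173 38.0 [191.  78.] [20.  2.] 90.0 ell [191.  78.] [ 2.1 30.7] parent 154
```

View pics/s_st.png

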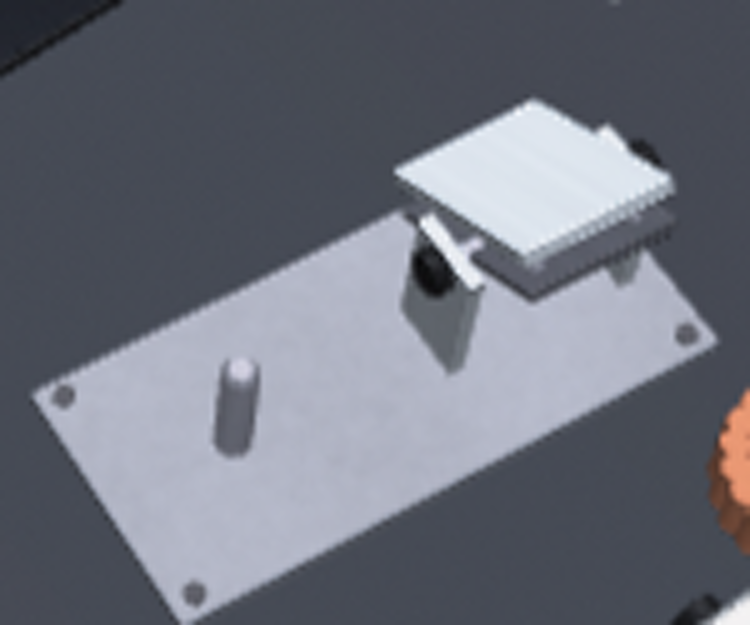

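View pics/t_st.png

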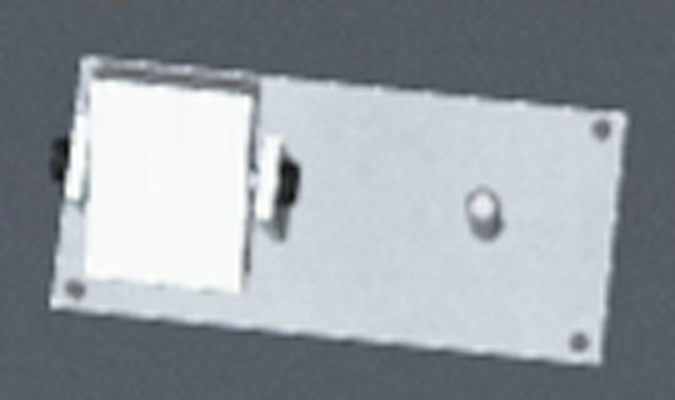

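View pics/t_pl.png

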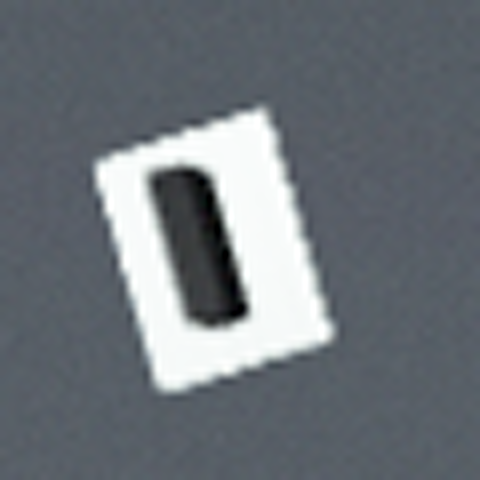

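```bash
python3 - <<'E'
from h import *
s=load("pics/scene0.npz");t=load("pics/top0.npz")
print("wide",onz(s,(243.4,275.9),25),onz(t,(382.1,282.3),25),tri(s,(243.4,275.8),t,(382.1,282.3)))
print("narrow",onz(s,(192.1,333.4),30),onz(t,(443.7,260),30),tri(s,(192.1,333.4),t,(443.7,260)))
E
```

```text
wide [ 453.95108073 -264.97483849   25.        ] [ 454.68133199 -263.06689006   25.        ] (array([ 454.2304774 , -263.97109494,   24.96410546]), np.float64(2.004434400751471))
narrow [ 509.30372486 -418.97013689   30.        ] [ 509.61793145 -417.04502391   30.        ] (array([ 509.32450867, -418.12598957,   29.09789088]), np.float64(1.844457716339005))
```

```bash
python3 - <<'E'
from h import *
s=load("pics/scene0.npz");t=load("pics/top0.npz")
S=lambda x,y:(x/5-.4+325,y/5-.4+190); T=lambda x,y:(x/5-.4+195,y/5-.4+175)
print("foot top",[onz(t,T(*p),12).round(1)[:2] for p in((82,58),(627,112),(600,365),(50,307))])
ft=np.array([onz(t,T(*p),12)[:2] for p in((82,58),(627,112),(600,365),(50,307))])
print("mid",ft.mean(0),"sides",[np.linalg.norm(ft[i]-ft[(i+1)%4]).round(1) for i in range(4)])
print("foot scene",[onz(s,S(*p),12).round(1)[:2] for p in((718,342),(183,627),(33,397))])
d=ft[0]-ft[1]+ft[3]-ft[2];print("stand y dir yaw",np.degrees(np.arctan2(d[1],d[0])))
f=np.array([onz(s,S(*p),12)[:2] for p in((718,342),(183,627),(33,397))]);d=f[0]-f[1];print("scene y dir",np.degrees(np.arctan2(d[1],d[0])), "mid",(f[0]+f[2])/2)
print("post tip",onz(s,S(239,368),74),onz(t,T(484,203),74),tri(s,S(239,368),t,T(484,203)))
tops=[(90,80),(253,95),(240,293),(84,277)]; sc=[(672,182),(527,258),(394,172),(532,97)]
P=[tri(s,S(*a),t,T(*b)) for a,b in zip(sc,tops)]
for p in P: print(p[0].round(1),round(p[1],1))
P=np.array([p[0] for p in P]);print("mid",P.mean(0),[np.linalg.norm(P[i]-P[(i+1)%4]).round(1) for i in range(4)])
x=(P[0]+P[1]-P[2]-P[3]);y=P[0]+P[3]-P[1]-P[2];n=np.cross(x,y);n/=np.linalg.norm(n);print(n,"tilt",np.degrees(np.arccos(n[2])), "x",x/np.linalg.norm(x),"y",y/np.linalg.norm(y), "yaw y",np.degrees(np.arctan2(y[1],y[0])))
# plate
hsv=cv2.cvtColor(t["image"],cv2.COLOR_RGB2HSV)
for nm,c,z in (("t",t,6),("s",s,6)):
  g=cv2.cvtColor(c["image"],cv2.COLOR_RGB2GRAY);u,v=(166,271) if nm=="t" else (441,175)
  m=np.zeros_like(g);m[v-28:v+28,u-28:u+28]=(g[v-28:v+28,u-28:u+28]>150)
  k=max(cv2.findContours(m,cv2.RETR_EXTERNAL,cv2.CHAIN_APPROX_NONE)[0],key=cv2.contourArea)
  Q=np.array([onz(c,p[0],z)[:2] for p in k],np.float32)
  print(nm,cv2.minAreaRect(Q))
# rib top, dark, z=40
u,v=166,271;g=cv2.cvtColor(t["image"],cv2.COLOR_RGB2GRAY);m=np.zeros_like(g)
T8=lambda x,y:(x/8-.44+140,y/8-.44+240)
print("rib top",[onz(t,T8(*p),40).round(1)[:2] for p in ((180,167),(215,322))])
E
```

```text
foot top [array([701.4, 168.3]), array([ 673.1, -109.7]), array([543.3, -95.5]), array([573.3, 182.3])]
mid [622.77943657  36.34303753] sides [np.float64(279.5), np.float64(130.6), np.float64(279.5), np.float64(128.9)]
foot scene [array([701.3, 165.1]), array([ 671.8, -111.1]), array([545.4, -97.4])]
stand y dir yaw 84.01644496461186
scene y dir 83.91194455679619 mid [623.34267871  33.81671797]
post tip [612.94994334 -39.83799159  74.        ] [615.72950685 -38.63894159  74.        ] (array([614.61812571, -39.75866162,  76.55905538]), np.float64(2.4776992736232804))
[666.8 145.1 116.5] 2.7
[659.9  69.1 118.9] 0.3
[572.3  79.4  67.1] 1.6
[579.2 153.9  70.1] 3.7
mid [619.54029713 111.86902211  93.15219052] [np.float64(76.3), np.float64(102.3), np.float64(74.8), np.float64(99.4)]
[-0.48504289  0.04103037  0.87352727] tilt 29.128844631679353 x [ 0.86845097 -0.09459306  0.4866673 ] y [0.09126837 0.99581868 0.00390402] yaw y 84.7633803554269
t ((485.7816162109375, 278.1820373535156), (78.11672973632812, 57.75690841674805), 17.408267974853516)
s ((485.16900634765625, 276.19671630859375), (76.37483978271484, 56.474422454833984), 17.711692810058594)
rib top [array([509.1, 280.7]), array([461.3, 268.7])]
```

View pics/s_pl.png

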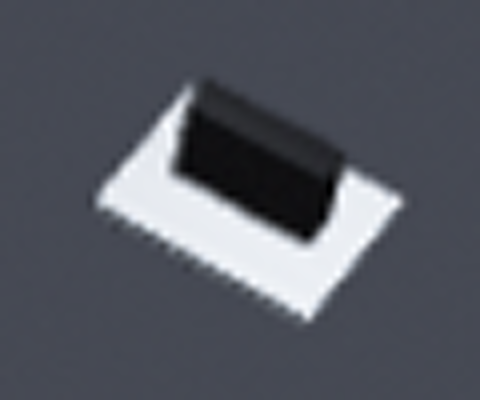

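The crops show the foot plate, the post tip and the face's upper corners clearly, and the rib runs along the plate's long side. Both cameras agree to about 2 mm. Next I'll fit the face rectangle of known size to its 8 corner pixels and set up a move planner.

```bash
cat >> h.py <<'E'
from scipy.spatial.transform import Rotation as Ro
from scipy.optimize import least_squares
def tool():
    s=env.state(); R=Ro.from_euler('xyz',s["tcp_rot"]); return s,np.array(s["eef_pos"]),R
def Rtool(xdir,ydir):
    x=np.array(xdir,float);x/=np.linalg.norm(x);y=np.array(ydir,float);y-=x*(x@y);y/=np.linalg.norm(y)
    return Ro.from_matrix(np.c_[x,y,np.cross(x,y)])
def plan(g,Rt,n,op,G=171):
    """split into n equal rows to grasp point g, orientation Rt"""
    s,p,R=tool(); 
    if (R.inv()*Rt).magnitude()>np.pi/2: Rt=Rt*Ro.from_rotvec([np.pi,0,0])
    pt=np.array(g)-G*Rt.apply([1,0,0]); rv=(R.inv()*Rt).as_rotvec()
    print("t",s["t"],"grasp now",(p+G*R.apply([1,0,0])).round(1),"F",np.round(s["ft_force"],1),"open",round(s["opening"],3),"j6",np.round(s["joints"][5],2))
    out=[];Rc=R
    for i in range(n):
        d=Rc.inv().apply((pt-p)/n); out.append(list(np.round(d,1))+list(np.round(rv/n,3))+[op]); Rc=Rc*Ro.from_rotvec(rv/n)
    print("dist",np.linalg.norm(pt-p).round(1),"rot",np.round(rv,3))
    print([float(x) for r in out for x in r])
E
python3 - <<'E'
from h import *
s=load("pics/scene0.npz");t=load("pics/top0.npz")
S=lambda x,y:np.array((x/5-.4+325,y/5-.4+190)); T=lambda x,y:np.array((x/5-.4+195,y/5-.4+175))
tops=[T(*p) for p in[(90,80),(253,95),(240,293),(84,277)]]; sc=[S(*p) for p in[(672,182),(527,258),(394,172),(532,97)]]
fs=[S(*p) for p in((718,342),(183,627),(33,397))]; ftp=[T(*p) for p in((82,58),(627,112),(600,365),(50,307))]
loc=[(50,38,0),(50,-38,0),(-50,-38,0),(-50,38,0)]
fl=[(65,140,12),(65,-140,12),(-65,-140,12),(-65,140,12)]
def res(q):
    sx,sy,yaw,dx,dy,cz,tilt,ax,ay,bx,by=q
    Rz=Ro.from_euler('z',yaw); o=np.array([sx,sy,0]);r=[]
    os,ot=np.array([ax,ay,0]),np.array([bx,by,0])
    Rf=Rz*Ro.from_euler('y',-tilt)
    for i,l in enumerate(fl):
        P=o+Rz.apply(l); r+=list(proj(t,P+ot)-ftp[i])
        if i<3: r+=list(proj(s,P+os)-fs[i])
    c=o+Rz.apply([dx,75+dy,cz])
    for i,l in enumerate(loc):
        P=c+Rf.apply(l); r+=list(proj(t,P+ot)-tops[i])+list(proj(s,P+os)-sc[i])
    P=o+Rz.apply([0,-75,74]); r+=list(proj(t,P+ot)-T(484,203))+list(proj(s,P+os)-S(239,368))
    r+=[ax/2,ay/2,bx/2,by/2,dy/2]
    return np.array(r)
q=least_squares(res,[623,35,-.105,-5,0,98,.5,0,0,0,0]); v=q.x
print(v.round(2),"tilt",np.degrees(v[6]),"yaw",np.degrees(v[2]),"rms",np.sqrt(np.mean(q.fun**2)))
Rz=Ro.from_euler('z',v[2]);o=np.array([v[0],v[1],0]);print("post",o+Rz.apply([0,-75,0]),"face",o+Rz.apply([v[3],75+v[4],v[5]]))
a=tool();print(a[2].as_matrix().round(3))
y=Rz.apply([1,0,0])
plan([454.3,-264,120],Rtool([0,0,-1],y),10,1.0)
E
```

```text
[ 6.2253e+02  3.5410e+01 -1.0000e-01 -1.0720e+01  4.7000e-01  9.3650e+01
  5.0000e-01 -3.3000e-01 -7.9000e-01  3.3000e-01  7.9000e-01] tilt 28.64623182456966 yaw -5.931835508337725 rms 0.35759536050416674
post [614.7786071  -39.18891798   0.        ] face [619.66906922 111.58618053  93.65247251]
[[-0.     0.316  0.949]
 [-0.001  0.949 -0.316]
 [-1.    -0.001 -0.   ]]
t 0.1 grasp now [197.6 592.8 233.2] F [1.  0.1 0.2] open 1.002 j6 -0.11
dist 901.7 rot [1.352e+00 1.000e-03 1.000e-03]
[11.4, -73.2, 51.5, 0.135, 0.0, 0.0, 1.0, 11.4, -65.6, 60.9, 0.135, 0.0, 0.0, 1.0, 11.4, -56.8, 69.1, 0.135, 0.0, 0.0, 1.0, 11.4, -46.9, 76.2, 0.135, 0.0, 0.0, 1.0, 11.4, -36.2, 81.8, 0.135, 0.0, 0.0, 1.0, 11.3, -24.9, 85.9, 0.135, 0.0, 0.0, 1.0, 11.3, -13.0, 88.5, 0.135, 0.0, 0.0, 1.0, 11.3, -1.0, 89.4, 0.135, 0.0, 0.0, 1.0, 11.3, 11.1, 88.8, 0.135, 0.0, 0.0, 1.0, 11.3, 22.9, 86.5, 0.135, 0.0, 0.0, 1.0]
```

```bash
python3 - <<'E'
from h import *
y=[np.cos(np.radians(-6)),np.sin(np.radians(-6)),0]
plan([560,200,232],Rtool([0,0,-1],y),10,1.0)
E
```

```text
t 0.1 grasp now [197.6 592.8 233.2] F [1.  0.1 0.2] open 1.002 j6 -0.11
dist 534.5 rot [1.354e+00 1.000e-03 1.000e-03]
[0.1, -25.8, 46.8, 0.135, 0.0, 0.0, 1.0, 0.1, -19.3, 49.9, 0.135, 0.0, 0.0, 1.0, 0.1, -12.4, 52.0, 0.135, 0.0, 0.0, 1.0, 0.1, -5.2, 53.2, 0.135, 0.0, 0.0, 1.0, 0.1, 2.0, 53.4, 0.135, 0.0, 0.0, 1.0, 0.1, 9.2, 52.7, 0.135, 0.0, 0.0, 1.0, 0.1, 16.2, 50.9, 0.135, 0.0, 0.0, 1.0, 0.1, 22.9, 48.3, 0.135, 0.0, 0.0, 1.0, 0.1, 29.2, 44.7, 0.135, 0.0, 0.0, 1.0, 0.1, 35.0, 40.4, 0.135, 0.0, 0.0, 1.0]
```

jog_arm(deltas=[0,-26,47,0.135,0,0,1,0,-19,50,0.135,0,0,1,0,-12,52,0.135,0,0,1,0,-5,53,0.135,0,0,1,0,2,53,0.135,0,0,1,0,9,53,0.135,0,0,1,0,16,51,0.135,0,0,1,0,23,48,0.135,0,0,1,0,29,45,0.135,0,0,1,0,35,40,0.135,0,0,1])

```text
t: 1.35
eef_pos: [562.2, 184.9, 401.8]
tcp_rot: [-0.723, 1.566, -2.433]
ft_force: [0.2, 0.1, -0.3]
opening: 1.0
```

```bash
python3 - <<'E'
from h import *
y=[np.cos(np.radians(-6)),np.sin(np.radians(-6)),0]
plan([454.3,-264,80],Rtool([0,0,-1],y),10,1.0)
E
```

```text
t 1.35 grasp now [561.6 184.3 230.8] F [ 0.2  0.1 -0.3] open 1.0 j6 0.35
dist 485.6 rot [-0.034  0.003  0.003]
[15.3, -4.4, 45.9, -0.003, 0.0, 0.0, 1.0, 15.2, -4.6, 45.9, -0.003, 0.0, 0.0, 1.0, 15.2, -4.8, 45.9, -0.003, 0.0, 0.0, 1.0, 15.2, -4.9, 45.9, -0.003, 0.0, 0.0, 1.0, 15.2, -5.1, 45.9, -0.003, 0.0, 0.0, 1.0, 15.2, -5.2, 45.8, -0.003, 0.0, 0.0, 1.0, 15.1, -5.4, 45.8, -0.003, 0.0, 0.0, 1.0, 15.1, -5.6, 45.8, -0.003, 0.0, 0.0, 1.0, 15.1, -5.7, 45.8, -0.003, 0.0, 0.0, 1.0, 15.1, -5.9, 45.8, -0.003, 0.0, 0.0, 1.0]
```

jog_arm(deltas=[15,-4,46,-0.003,0,0,1,15,-5,46,-0.003,0,0,1,15,-5,46,-0.003,0,0,1,15,-5,46,-0.003,0,0,1,15,-5,46,-0.003,0,0,1,15,-5,46,-0.003,0,0,1,15,-5,46,-0.003,0,0,1,15,-6,46,-0.003,0,0,1,15,-6,40,-0.003,0,0,1,0,0,0,0,0,0,1])

```text
t: 2.6
eef_pos: [460.8, -229.8, 261.7]
tcp_rot: [-1.087, 1.566, -2.775]
ft_force: [-0.5, 0.5, 0.5]
opening: 0.999
```

```bash
python3 - <<'E'
from h import *
y=[np.cos(np.radians(-6)),np.sin(np.radians(-6)),0]
plan([454.3,-264,60],Rtool([0,0,-1],y),2,1.0)
for n in ("scene","top"): snap(n,f"pics/{n}1.png")
s=load("pics/scene1.npz");crop(s,180,200,150,120,5,"pics/s1c.png")
E
```

```text
t 2.6 grasp now [ 460.  -230.1   90.7] F [-0.5  0.5  0.5] open 0.999 j6 -0.47
dist 46.5 rot [-0.013  0.002  0.004]
[15.4, -1.2, 17.3, -0.006, 0.001, 0.002, 1.0, 15.4, -1.3, 17.4, -0.006, 0.001, 0.002, 1.0]
```

View pics/s1c.png

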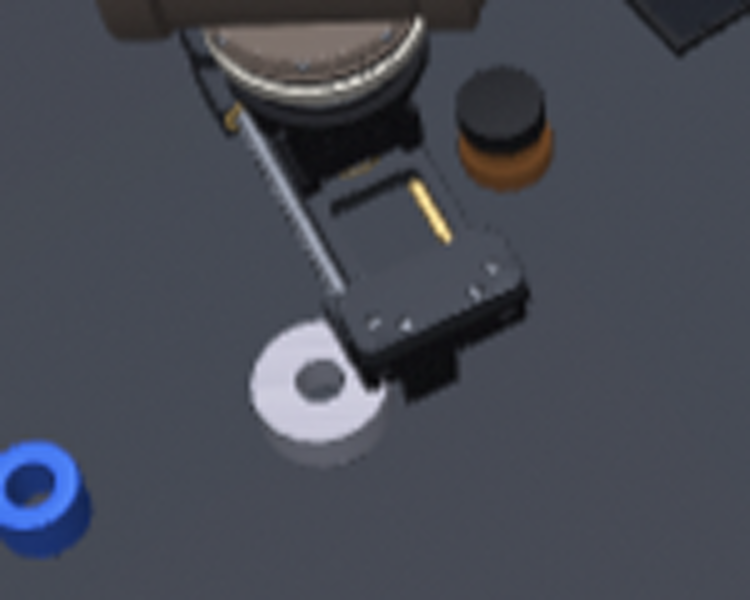

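The gripper is above and beside the wide collar, which is at crop (318,380).

jog_arm(deltas=[0,-1,17,-0.006,0.001,0.002,1,0,-1,17,-0.006,0.001,0.002,1,0,0,0,0,0,0,1])

```text
t: 3.08
eef_pos: [456.9, -258.5, 264.0]
tcp_rot: [1.088, 1.569, -0.582]
ft_force: [0.3, 1.3, -0.0]
opening: 0.998
```

```bash
cat > p.py <<'E'
import sys
from h import *
yw=np.radians(float(sys.argv[4])); y=[np.cos(yw),np.sin(yw),0]
plan([float(a) for a in sys.argv[1:4]],Rtool([0,0,-1],y),int(sys.argv[5]),1.0)
E
python3 p.py 454.3 -264 24 -6 3
```

```text
t 3.075 grasp now [ 457.1 -258.7   93. ] F [ 0.3  1.3 -0. ] open 0.998 j6 -0.54
dist 69.3 rot [ 0.006  0.001 -0.002]
[23.0, -0.7, 1.9, 0.002, 0.0, -0.001, 1.0, 23.0, -0.7, 1.9, 0.002, 0.0, -0.001, 1.0, 23.0, -0.7, 1.9, 0.002, 0.0, -0.001, 1.0]
```

jog_arm(deltas=[0,-2,6,0.003,0,0,1,23,0,0,0,0,0,1,25,0,0,0,0,0,1,15,0,0,0,0,0,1,0,0,0,0,0,0,1])

```text
t: 3.7
eef_pos: [455.4, -261.4, 200.8]
tcp_rot: [1.072, 1.567, -0.597]
ft_force: [0.2, -0.4, 0.3]
opening: 0.999
```

```bash
python3 p.py 454.3 -264 24 -6 1
```

```text
t 3.7 grasp now [ 455.9 -261.7   29.8] F [ 0.2 -0.4  0.3] open 0.999 j6 -0.55
dist 6.5 rot [ 0.006  0.002 -0.003]
[5.8, -0.9, 2.7, 0.006, 0.002, -0.003, 1.0]
```

jog_arm(deltas=[6,-1,3,0.005,0.002,-0.003,1,0,0,0,0,0,0,0.5,0,0,0,0,0,0,0.3,0,0,0,0,0,0,0.3,0,0,0,0,0,0,0.3,0,0,0,0,0,0,0.3])

```text
t: 4.45
eef_pos: [454.3, -264.5, 196.4]
tcp_rot: [1.158, 1.569, -0.516]
ft_force: [0.4, 0.9, -2.2]
opening: 0.623
```

```bash
python3 p.py 454.3 -264 24 -6 1; python3 - <<'E'
from h import *
t=snap("top","pics/top2.png");s=snap("scene","pics/scene2.png");crop(s,180,200,150,120,5,"pics/s2c.png");crop(t,340,240,90,75,8,"pics/t2c.png")
E
```

```text
t 4.45 grasp now [ 454.6 -264.7   25.4] F [ 0.4  0.9 -2.2] open 0.623 j6 -0.55
dist 1.5 rot [ 0.001  0.001 -0.002]
[1.4, -0.0, -0.5, 0.001, 0.001, -0.002, 1.0]
```

View pics/s2c.png

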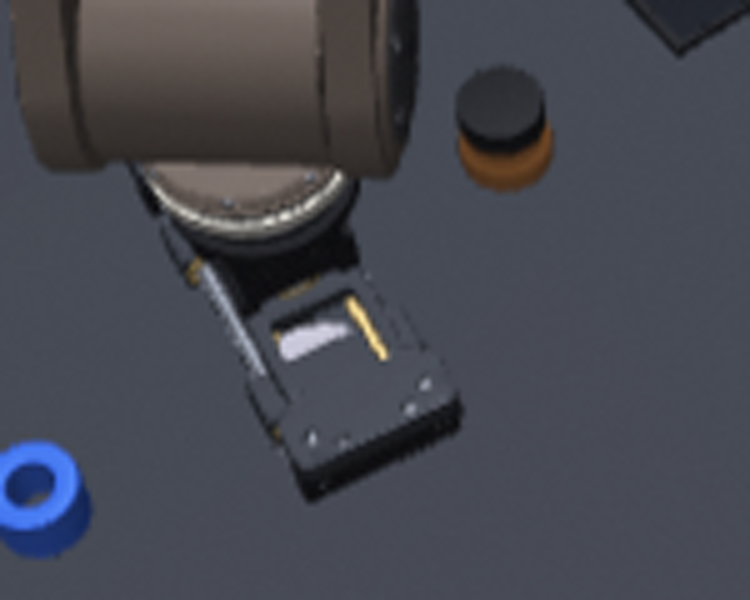

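The collar is held at opening 0.623 (59 mm, as it should be for 60 mm). Next: lift and carry it to the post.

jog_arm(deltas=[-40,0,0,0,0,0,0,-45,0,0,0,0,0,0,-35,0,0,0,0,0,0,0,0,0,0,0,0,0])

```text
t: 5.05
eef_pos: [453.9, -264.2, 317.7]
tcp_rot: [-2.254, 1.568, 2.355]
ft_force: [-0.4, 0.0, -5.1]
opening: 0.626
```

```bash
python3 p.py 614.7 -39.9 140 -6 6
```

```text
t 5.05 grasp now [ 453.5 -263.8  146.7] F [-0.4  0.  -5.1] open 0.626 j6 -0.55
dist 276.1 rot [ 0.001 -0.002  0.002]
[1.1, 22.8, -39.9, 0.0, -0.0, 0.0, 1.0, 1.1, 22.8, -40.0, 0.0, -0.0, 0.0, 1.0, 1.1, 22.8, -40.0, 0.0, -0.0, 0.0, 1.0, 1.1, 22.8, -40.0, 0.0, -0.0, 0.0, 1.0, 1.1, 22.8, -40.0, 0.0, -0.0, 0.0, 1.0, 1.1, 22.8, -40.0, 0.0, -0.0, 0.0, 1.0]
```

Force is -5 N, so the 0.45 kg collar is held.

jog_arm(deltas=[0,15,-27,0,0,0,0,1,23,-40,0,0,0,0,1,23,-40,0,0,0,0,1,23,-40,0,0,0,0,1,23,-40,0,0,0,0,0,15,-25,0,0,0,0,0,0,0,0,0,0,0])

```text
t: 5.92
eef_pos: [599.7, -59.6, 299.0]
tcp_rot: [-1.842, 1.551, 2.764]
ft_force: [-0.1, -0.9, -5.1]
opening: 0.631
```

```bash
python3 p.py 614.7 -39.9 120 -6 2
```

```text
t 5.925 grasp now [596.6 -58.4 128. ] F [-0.1 -0.9 -5.1] open 0.631 j6 -0.11
dist 26.0 rot [-0.001 -0.005  0.019]
[3.9, 6.5, -10.6, -0.001, -0.003, 0.009, 1.0, 4.0, 6.5, -10.6, -0.001, -0.003, 0.009, 1.0]
```

jog_arm(deltas=[0,7,-11,0,-0.003,0.009,0,0,7,-11,0,-0.003,0.009,0,0,0,0,0,0,0,0])

```text
t: 6.3
eef_pos: [616.2, -39.0, 296.2]
tcp_rot: [-1.269, 1.567, -2.947]
ft_force: [-0.9, -0.8, -5.0]
opening: 0.625
```

```bash
python3 p.py 614.7 -39.9 115 -6 1;python3 - <<'E'
from h import *
t=snap("top","pics/top3.png");s=snap("scene","pics/scene3.png");crop(s,300,190,150,120,5,"pics/s3c.png");crop(t,240,170,100,80,7,"pics/t3c.png")
E
```

```text
t 6.3 grasp now [615.6 -39.1 125.2] F [-0.9 -0.8 -5. ] open 0.625 j6 -0.06
dist 10.3 rot [-0.002  0.001  0.003]
[10.2, -1.3, 1.0, -0.002, 0.001, 0.003, 1.0]
```

View pics/s3c.png

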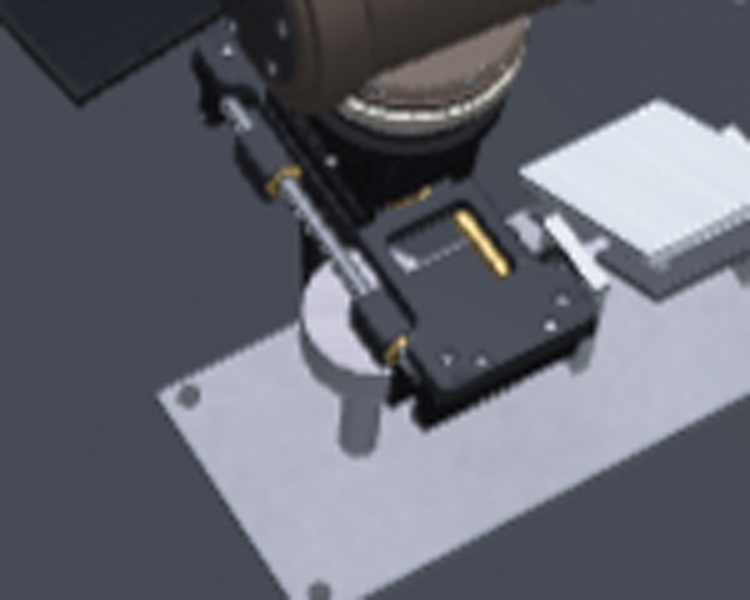

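View pics/t3c.png

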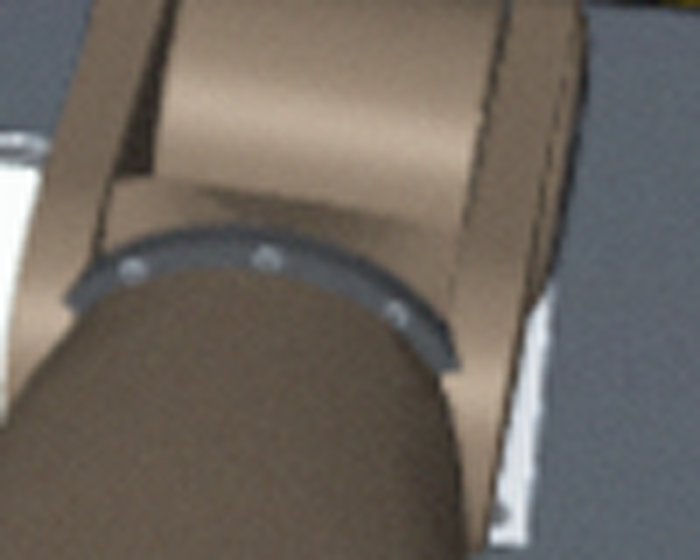

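The collar is over the post in the scene view (crop (345,320)); the arm blocks the top view. I'll descend in small steps and watch the force.

jog_arm(deltas=[8,-1,1,-0.002,0,0.002,0,8,0,0,0,0,0,0,3,0,0,0,0,0,0])

```text
t: 6.78
eef_pos: [614.0, -41.5, 276.3]
tcp_rot: [-0.906, 1.569, -2.583]
ft_force: [-0.3, 0.4, -4.6]
opening: 0.629
```

```bash
python3 p.py 614.7 -39.9 95 -6 1
```

```text
t 6.775 grasp now [613.7 -41.6 105.3] F [-0.3  0.4 -4.6] open 0.629 j6 -0.07
dist 10.5 rot [-0.002  0.001  0.001]
[10.3, 0.6, -1.7, -0.002, 0.001, 0.001, 1.0]
```

jog_arm(deltas=[0,1,-2,0,0,0,0,3,0,0,0,0,0,0])

```text
t: 7.02
eef_pos: [615.3, -39.6, 273.1]
tcp_rot: [-0.948, 1.569, -2.625]
ft_force: [-0.7, -0.6, -4.2]
opening: 0.626
```

```bash
python3 p.py 614.7 -39.9 90 -6 1
```

```text
t 7.025 grasp now [615.  -39.8 102.1] F [-0.7 -0.6 -4.2] open 0.626 j6 -0.06
dist 12.1 rot [-0.002  0.001  0.002]
[12.1, -0.6, 0.3, -0.002, 0.001, 0.002, 1.0]
```

jog_arm(deltas=[6,0,0,0,0,0,0,5,0,0,0,0,0,0])

```text
t: 7.28
eef_pos: [615.4, -39.5, 261.6]
tcp_rot: [-0.675, 1.569, -2.352]
ft_force: [0.4, 0.7, -4.1]
opening: 0.624
```

```bash
python3 p.py 614.7 -39.9 75 -6 1
```

```text
t 7.275 grasp now [615.2 -39.7  90.6] F [ 0.4  0.7 -4.1] open 0.624 j6 -0.06
dist 15.6 rot [-0.002  0.001  0.001]
[15.6, -0.6, 0.4, -0.002, 0.001, 0.001, 1.0]
```

Its underside is at about 65 mm, below the post tip, with no contact force: it is on. Continuing down.

jog_arm(deltas=[12,0,0,0,0,0,0,14,0,0,0,0,0,0,10,0,0,0,0,0,0,0,0,0,0,0,0,0])

```text
t: 7.78
eef_pos: [615.1, -39.6, 221.8]
tcp_rot: [-1.212, 1.568, -2.89]
ft_force: [0.3, 0.3, -4.8]
opening: 0.622
```

```bash
python3 p.py 614.7 -39.9 38 -6 1
```

```text
t 7.775 grasp now [614.6 -39.7  50.8] F [ 0.3  0.3 -4.8] open 0.622 j6 -0.06
dist 12.8 rot [-0.002  0.001  0.003]
[12.8, -0.3, 0.3, -0.002, 0.001, 0.003, 1.0]
```

jog_arm(deltas=[7,0,0,0,0,0.003,0,3,0,0,0,0,0,0,0,0,0,0,0,0,0])

```text
t: 8.15
eef_pos: [615.3, -39.6, 211.5]
tcp_rot: [0.796, 1.569, -0.881]
ft_force: [0.0, 0.3, -4.4]
opening: 0.628
```

```bash
python3 p.py 614.7 -39.9 38 -6 1
```

```text
t 8.15 grasp now [615.5 -39.8  40.5] F [ 0.   0.3 -4.4] open 0.628 j6 -0.06
dist 2.6 rot [-0.002  0.001 -0.001]
[2.5, -0.5, 0.3, -0.002, 0.001, -0.001, 1.0]
```

jog_arm(deltas=[2,0,0,0,0,0,0,2,0,0,0,0,0,0])

```text
t: 8.4
eef_pos: [615.3, -39.6, 208.3]
tcp_rot: [1.034, 1.569, -0.643]
ft_force: [-7.1, 0.7, 16.9]
opening: 0.628
```

```bash
python3 p.py 614.7 -39.9 38 -6 1
```

```text
t 8.4 grasp now [615.7 -39.8  37.3] F [-7.1  0.7 16.9] open 0.628 j6 -0.06
dist 1.0 rot [-0.002  0.001 -0.002]
[-0.7, -0.6, 0.4, -0.002, 0.001, -0.002, 1.0]
```

Seated at the predicted height (37.3 mm) with contact force. Release and rise.

jog_arm(deltas=[-2,0,0,0,0,0,0.85,-1,0,0,0,0,0,0.85,-1,0,0,0,0,0,0.85,-30,0,0,0,0,0,0.85,-45,0,0,0,0,0,0.85,-45,0,0,0,0,0,0.6,0,0,0,0,0,0,0.6])

```text
t: 9.28
eef_pos: [615.4, -39.5, 337.4]
tcp_rot: [1.311, 1.565, -0.367]
ft_force: [-0.6, -0.4, -0.6]
opening: 0.697
```

```bash
python3 p.py 509.4 -418 80 0 10;python3 - <<'E'
from h import *
s=snap("scene","pics/scene4.png");crop(s,300,190,150,120,5,"pics/s4c.png")
E
```

```text
t 9.275 grasp now [616.3 -39.9 166.4] F [-0.6 -0.4 -0.6] open 0.697 j6 -0.06
dist 402.4 rot [-0.107  0.002 -0.005]
[8.7, -6.6, 38.7, -0.011, 0.0, -0.001, 1.0, 8.7, -7.0, 38.7, -0.011, 0.0, -0.001, 1.0, 8.6, -7.4, 38.6, -0.011, 0.0, -0.001, 1.0, 8.6, -7.8, 38.5, -0.011, 0.0, -0.001, 1.0, 8.6, -8.2, 38.4, -0.011, 0.0, -0.001, 1.0, 8.6, -8.6, 38.4, -0.011, 0.0, -0.001, 1.0, 8.6, -9.0, 38.3, -0.011, 0.0, -0.001, 1.0, 8.6, -9.4, 38.2, -0.011, 0.0, -0.001, 1.0, 8.6, -9.8, 38.1, -0.011, 0.0, -0.001, 1.0, 8.6, -10.2, 38.0, -0.011, 0.0, -0.001, 1.0]
```

View pics/s4c.png

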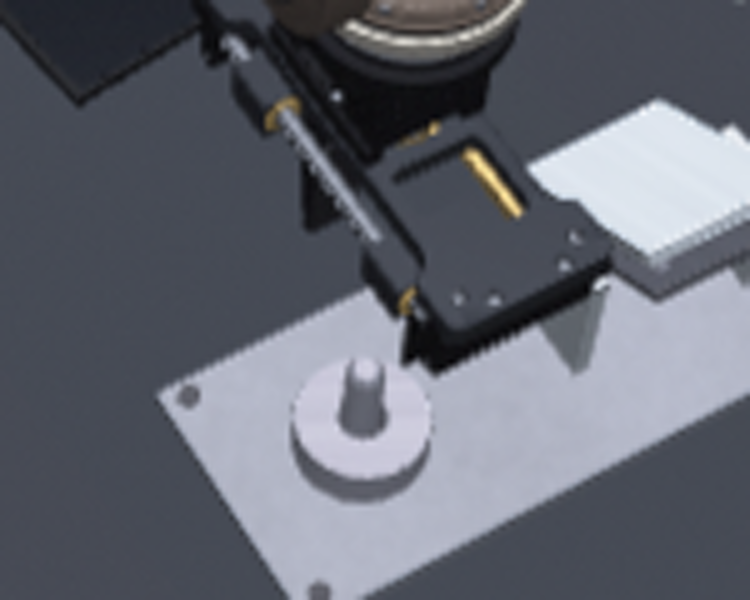

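The wide collar lies flat on the foot plate around the post (crop (362,420)). On to the narrow one, keeping the jaw direction.

jog_arm(deltas=[4,-3,25,0,0,0,0.6,5,-7,39,0,0,0,0.6,5,-7,39,0,0,0,0.6,5,-7,39,0,0,0,0.6,5,-7,39,0,0,0,0.6,5,-7,39,0,0,0,0.6,5,-7,39,0,0,0,0.6,5,-7,39,0,0,0,0.6,5,-7,39,0,0,0,0.6,5,-4,22,0,0,0,0.6])

```text
t: 10.58
eef_pos: [509.8, -398.3, 271.2]
tcp_rot: [-2.013, 1.556, 2.596]
ft_force: [-0.6, -0.3, 0.0]
opening: 0.6
```

```bash
python3 p.py 509.4 -418 75 -6 2
```

```text
t 10.575 grasp now [ 507.6 -396.9  100.2] F [-0.6 -0.3  0. ] open 0.6 j6 -0.66
dist 32.0 rot [ 0.001 -0.006  0.014]
[12.5, 1.0, 9.9, 0.001, -0.003, 0.007, 1.0, 12.6, 0.9, 9.9, 0.001, -0.003, 0.007, 1.0]
```

jog_arm(deltas=[5,1,8,0,-0.003,0.007,0.6,8,1,6,0,-0.003,0.007,0.6,0,0,0,0,0,0,0.6])

```text
t: 10.95
eef_pos: [510.5, -412.1, 255.2]
tcp_rot: [-2.69, 1.568, 1.918]
ft_force: [0.2, 1.0, 0.4]
opening: 0.602
```

```bash
python3 p.py 509.4 -418 50 -6 2;python3 - <<'E'
from h import *
s=snap("scene","pics/scene5.png");crop(s,120,260,150,120,5,"pics/s5c.png")
E
```

```text
t 10.95 grasp now [ 510.3 -411.7   84.2] F [0.2 1.  0.4] open 0.602 j6 -0.68
dist 34.7 rot [ 0.001 -0.002  0.001]
[17.1, -0.2, 3.0, 0.0, -0.001, 0.001, 1.0, 17.1, -0.2, 3.0, 0.0, -0.001, 0.001, 1.0]
```

View pics/s5c.png

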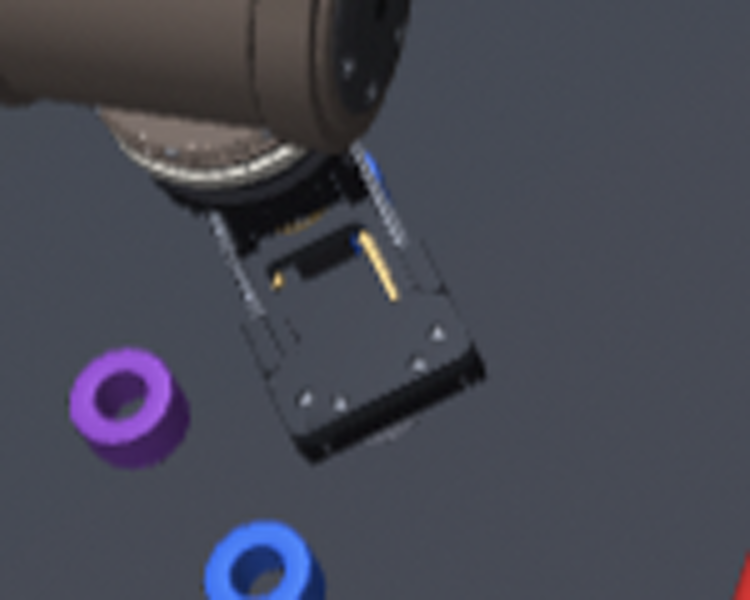

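The gripper is over the narrow collar; the blue and purple rings stay clear of the fingers.

jog_arm(deltas=[0,0,7,0,-0.002,0,0.6,18,0,0,0,0,0,0.6,20,0,0,0,0,0,0.6,3,0,0,0,0,0,0.6,0,0,0,0,0,0,0.6])

```text
t: 11.62
eef_pos: [510.6, -417.7, 212.5]
tcp_rot: [-1.126, 1.57, -2.799]
ft_force: [-0.4, 0.1, 0.9]
opening: 0.598
```

```bash
python3 p.py 509.4 -418 27 -6 1
```

```text
t 11.625 grasp now [ 510.5 -417.7   41.5] F [-0.4  0.1  0.9] open 0.598 j6 -0.68
dist 14.6 rot [0.003 0.    0.   ]
[14.5, -1.2, 0.5, 0.003, 0.0, 0.0, 1.0]
```

jog_arm(deltas=[7,-1,0,0,0,0,0.6,5,0,0,0,0,0,0.6,0,0,0,0,0,0,0.3,0,0,0,0,0,0,0.2,0,0,0,0,0,0,0.2,0,0,0,0,0,0,0])

```text
t: 12.38
eef_pos: [509.6, -417.6, 200.8]
tcp_rot: [0.524, 1.569, -1.148]
ft_force: [0.2, -0.2, -1.8]
opening: 0.438
```

```bash
python3 p.py 509.4 -418 27 -6 1
```

```text
t 12.375 grasp now [ 509.7 -417.8   29.8] F [ 0.2 -0.2 -1.8] open 0.438 j6 -0.68
dist 2.8 rot [ 0.003  0.001 -0.001]
[2.8, -0.2, 0.4, 0.003, 0.001, -0.001, 1.0]
```

Held at 0.438 (41.6 mm for a 42 mm ring). Lift.

jog_arm(deltas=[-40,0,0,0,0,0,0,-50,0,0,0,0,0,0,-40,0,0,0,0,0,0,0,0,0,0,0,0,0])

```text
t: 12.88
eef_pos: [509.4, -417.4, 333.1]
tcp_rot: [-2.002, 1.569, 2.609]
ft_force: [-0.1, -0.6, -3.1]
opening: 0.443
```

```bash
python3 p.py 615.2 -39.8 140 -6 9
```

```text
t 12.875 grasp now [ 509.2 -417.2  162.1] F [-0.1 -0.6 -3.1] open 0.443 j6 -0.68
dist 392.7 rot [ 0.003 -0.001  0.002]
[2.5, 7.4, -42.9, 0.0, -0.0, 0.0, 1.0, 2.5, 7.4, -42.9, 0.0, -0.0, 0.0, 1.0, 2.5, 7.4, -42.9, 0.0, -0.0, 0.0, 1.0, 2.5, 7.4, -42.9, 0.0, -0.0, 0.0, 1.0, 2.5, 7.4, -42.9, 0.0, -0.0, 0.0, 1.0, 2.5, 7.4, -42.9, 0.0, -0.0, 0.0, 1.0, 2.5, 7.3, -42.9, 0.0, -0.0, 0.0, 1.0, 2.5, 7.3, -42.9, 0.0, -0.0, 0.0, 1.0, 2.5, 7.3, -42.9, 0.0, -0.0, 0.0, 1.0]
```

jog_arm(deltas=[-2,4,-25,0,0,0,0,-1,7,-43,0,0,0,0,-1,7,-43,0,0,0,0,-1,7,-43,0,0,0,0,-1,7,-43,0,0,0,0,-1,7,-43,0,0,0,0,-1,7,-43,0,0,0,0,-1,7,-43,0,0,0,0,-1,5,-25,0,0,0,0,-2,0,0,0,0,0,0])

```text
t: 14.12
eef_pos: [602.5, -53.3, 331.5]
tcp_rot: [-1.946, 1.545, 2.667]
ft_force: [0.2, 0.3, -2.9]
opening: 0.438
```

```bash
python3 p.py 615.2 -39.8 125 -6 2
```

```text
t 14.125 grasp now [598.6 -51.3 160.6] F [ 0.2  0.3 -2.9] open 0.438 j6 -0.1
dist 40.1 rot [ 0.006 -0.009  0.024]
[17.7, 6.1, -7.2, 0.003, -0.005, 0.012, 1.0, 17.7, 5.8, -7.3, 0.003, -0.005, 0.012, 1.0]
```

jog_arm(deltas=[6,6,-7,0.003,-0.005,0.012,0,6,6,-6,0.003,-0.005,0.012,0,5,0,0,0,0,0,0,4,0,0,0,0,0,0])

```text
t: 14.62
eef_pos: [615.7, -41.9, 307.1]
tcp_rot: [-0.742, 1.569, -2.42]
ft_force: [-0.7, -0.2, -2.7]
opening: 0.441
```

```bash
python3 p.py 615.2 -39.8 115 -6 1
```

```text
t 14.625 grasp now [615.5 -42.1 136.1] F [-0.7 -0.2 -2.7] open 0.441 j6 -0.07
dist 21.2 rot [-0.002  0.001  0.001]
[21.1, -0.7, -2.1, -0.002, 0.001, 0.001, 1.0]
```

jog_arm(deltas=[6,-1,-2,0,0,0,0,8,0,0,0,0,0,0,3,0,0,0,0,0,0])

```text
t: 15.0
eef_pos: [614.6, -40.5, 288.8]
tcp_rot: [-0.914, 1.569, -2.593]
ft_force: [-0.8, 0.1, -2.3]
opening: 0.444
```

```bash
python3 p.py 615.2 -39.8 100 -6 1;python3 - <<'E'
from h import *
s=snap("scene","pics/scene6.png");crop(s,300,190,150,120,5,"pics/s6c.png")
E
```

```text
t 15.0 grasp now [614.2 -40.6 117.8] F [-0.8  0.1 -2.3] open 0.444 j6 -0.06
dist 17.8 rot [-0.003  0.001  0.002]
[17.8, 0.6, -0.7, -0.003, 0.001, 0.002, 1.0]
```

View pics/s6c.png

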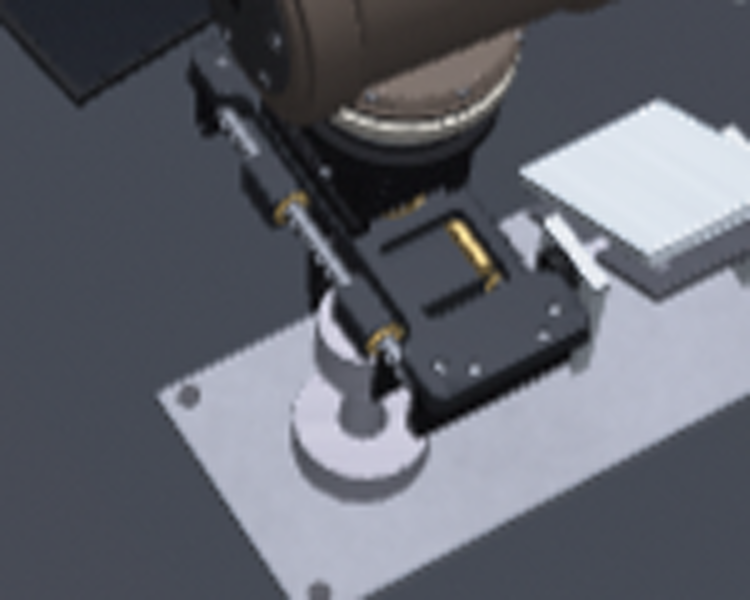

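The narrow collar is right over the post tip. Correct 1 mm sideways and go down gently.

jog_arm(deltas=[0,0.5,-0.5,0,0,0,0,5,0.5,0,0,0,0,0,5,0,0,0,0,0,0])

```text
t: 15.42
eef_pos: [615.8, -40.1, 278.7]
tcp_rot: [-0.35, 1.569, -2.029]
ft_force: [-0.2, 0.2, -2.8]
opening: 0.442
```

```bash
python3 p.py 615.2 -39.8 85 -6 1
```

```text
t 15.425 grasp now [615.7 -40.3 107.7] F [-0.2  0.2 -2.8] open 0.442 j6 -0.06
dist 22.7 rot [-0.003  0.001  0.001]
[22.7, -0.6, -0.2, -0.003, 0.001, 0.001, 1.0]
```

jog_arm(deltas=[6,0,0,0,0,0,0,7,0,0,0,0,0,0])

```text
t: 15.68
eef_pos: [615.6, -39.9, 264.9]
tcp_rot: [-0.958, 1.569, -2.637]
ft_force: [-2.7, 2.7, -1.0]
opening: 0.44
```

```bash
python3 p.py 615.2 -39.8 70 -6 1
```

```text
t 15.675 grasp now [615.3 -40.   93.9] F [-2.7  2.7 -1. ] open 0.44 j6 -0.06
dist 23.9 rot [-0.004  0.001  0.001]
[23.9, -0.4, -0.0, -0.004, 0.001, 0.001, 1.0]
```

jog_arm(deltas=[8,0,-0.5,0,0,0,0,8,0,0,0,0,0,0])

```text
t: 15.92
eef_pos: [615.5, -39.3, 247.5]
tcp_rot: [-0.981, 1.569, -2.66]
ft_force: [-0.5, 0.8, -2.1]
opening: 0.44
```

```bash
python3 p.py 615.2 -39.8 70 -6 1
```

```text
t 15.925 grasp now [615.3 -39.4  76.6] F [-0.5  0.8 -2.1] open 0.44 j6 -0.06
dist 6.6 rot [-0.003  0.001  0.002]
[6.6, -0.3, 0.5, -0.003, 0.001, 0.002, 1.0]
```

jog_arm(deltas=[4,0,0,0,0,0,0,1,0,0,0,0,0,0])

```text
t: 16.18
eef_pos: [615.6, -39.5, 241.4]
tcp_rot: [-1.109, 1.568, -2.788]
ft_force: [-0.1, 1.4, -2.6]
opening: 0.438
```

```bash
python3 p.py 615.2 -39.8 67 -6 1
```

```text
t 16.175 grasp now [615.2 -39.6  70.4] F [-0.1  1.4 -2.6] open 0.438 j6 -0.06
dist 3.4 rot [-0.003  0.001  0.002]
[3.4, -0.4, 0.4, -0.003, 0.001, 0.002, 1.0]
```

jog_arm(deltas=[2,0,0,0,0,0,0,1,0,0,0,0,0,0])

```text
t: 16.42
eef_pos: [615.6, -39.4, 238.5]
tcp_rot: [-1.086, 1.568, -2.765]
ft_force: [-1.0, -0.1, -2.5]
opening: 0.439
```

```bash
python3 p.py 615.2 -39.8 67 -6 1
```

```text
t 16.425 grasp now [615.2 -39.6  67.5] F [-1.  -0.1 -2.5] open 0.439 j6 -0.06
dist 0.7 rot [-0.003  0.001  0.002]
[0.5, -0.4, 0.4, -0.003, 0.001, 0.002, 1.0]
```

jog_arm(deltas=[0.5,0,0,0,0,0,0,0,0,0,0,0,0,0])

```text
t: 16.68
eef_pos: [615.6, -39.4, 238.1]
tcp_rot: [-1.058, 1.569, -2.737]
ft_force: [-1.0, 0.1, -3.0]
opening: 0.44
```

jog_arm(deltas=[2,0,0,0,0,0,0,1,0,0,0,0,0,0])

```text
t: 16.92
eef_pos: [615.4, -39.3, 237.7]
tcp_rot: [-0.567, 1.569, -2.246]
ft_force: [-3.9, 0.5, 5.9]
opening: 0.439
```

Seated at 66.7 mm (predicted 66.8). Release and rise.

jog_arm(deltas=[-2,0,0,0,0,0,0.7,-2,0,0,0,0,0,0.7,-2,0,0,0,0,0,0.7,-35,0,0,0,0,0,0.7,-50,0,0,0,0,0,0.7,-50,0,0,0,0,0,0.7,-30,0,0,0,0,0,0.5,0,0,0,0,0,0,0.5])

```text
t: 17.92
eef_pos: [615.9, -39.4, 414.7]
tcp_rot: [0.837, 1.568, -0.842]
ft_force: [0.1, 0.0, -1.4]
opening: 0.545
```

```bash
python3 p.py 485.5 277.2 200 107.5 10;python3 - <<'E'
from h import *
s=snap("scene","pics/scene7.png");crop(s,300,190,150,120,5,"pics/s7c.png")
E
```

```text
t 17.925 grasp now [616.2 -39.7 243.7] F [ 0.1  0.  -1.4] open 0.545 j6 -0.06
dist 345.2 rot [ 1.157  0.    -0.003]
[4.3, -16.4, -30.1, 0.116, 0.0, -0.0, 1.0, 4.3, -19.7, -28.0, 0.116, 0.0, -0.0, 1.0, 4.3, -22.8, -25.5, 0.116, 0.0, -0.0, 1.0, 4.3, -25.6, -22.7, 0.116, 0.0, -0.0, 1.0, 4.3, -28.1, -19.6, 0.116, 0.0, -0.0, 1.0, 4.3, -30.2, -16.2, 0.116, 0.0, -0.0, 1.0, 4.3, -31.8, -12.6, 0.116, 0.0, -0.0, 1.0, 4.3, -33.1, -8.9, 0.116, 0.0, -0.0, 1.0, 4.4, -33.9, -5.0, 0.116, 0.0, -0.0, 1.0, 4.4, -34.2, -1.0, 0.116, 0.0, -0.0, 1.0]
```

View pics/s7c.png

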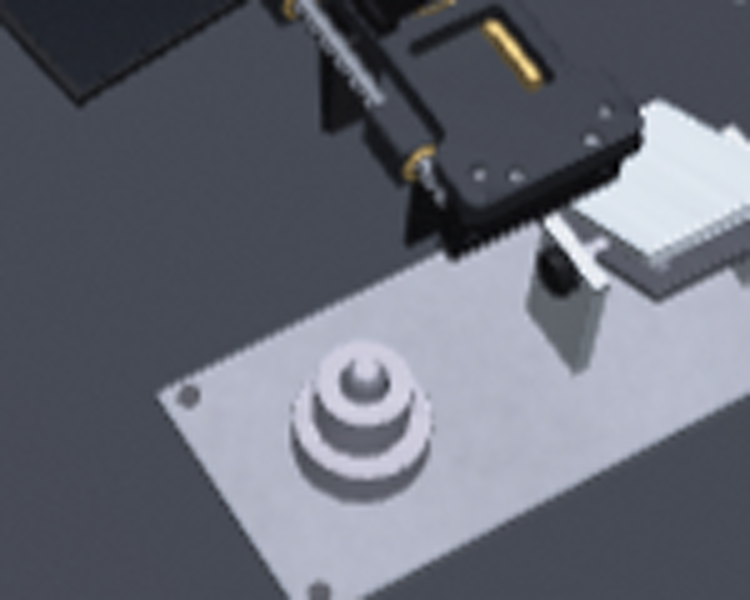

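Both collars are home: the narrow one rests on the wide one with the post tip showing at crop (365,380). Next, the contact plate.

jog_arm(deltas=[2,-10,-20,0.116,0,0,0.5,2,-20,-28,0.116,0,0,0.5,2,-23,-26,0.116,0,0,0.5,2,-26,-23,0.116,0,0,0.5,2,-28,-20,0.116,0,0,0.5,2,-30,-16,0.116,0,0,0.5,2,-32,-13,0.116,0,0,0.5,2,-33,-9,0.116,0,0,0.5,2,-34,-5,0.116,0,0,0.5,2,-20,0,0.08,0,0,0.5])

```text
t: 19.23
eef_pos: [496.5, 264.0, 376.0]
tcp_rot: [-0.107, 1.546, -2.951]
ft_force: [-0.5, -1.1, 1.1]
opening: 0.501
```

```bash
python3 p.py 485.5 277.2 90 107.5 3
```

```text
t 19.225 grasp now [492.3 263.2 205.1] F [-0.5 -1.1  1.1] open 0.501 j6 1.64
dist 116.3 rot [-0.007  0.025  0.003]
[38.4, -5.2, 1.2, -0.002, 0.008, 0.001, 1.0, 38.4, -5.2, 1.6, -0.002, 0.008, 0.001, 1.0, 38.4, -5.2, 1.9, -0.002, 0.008, 0.001, 1.0]
```

jog_arm(deltas=[20,-5,2,-0.002,0.008,0,0.5,30,-5,1,-0.002,0.008,0,0.5,35,-2,1,-0.002,0.004,0,0.5,5,0,0,0,0,0,0.5,0,0,0,0,0,0,0.5])

```text
t: 19.85
eef_pos: [485.5, 275.6, 278.0]
tcp_rot: [-0.142, 1.557, -2.978]
ft_force: [0.4, -0.1, 1.0]
opening: 0.503
```

```bash
python3 p.py 485.5 277.2 60 107.5 2;python3 - <<'E'
from h import *
s=snap("scene","pics/scene8.png");crop(s,370,120,120,100,6,"pics/s8c.png")
s=snap("top","pics/top8.png");crop(s,130,210,90,80,7,"pics/t8c.png")
E
```

```text
t 19.85 grasp now [483.2 275.2 107.1] F [ 0.4 -0.1  1. ] open 0.503 j6 1.66
dist 47.1 rot [0.    0.014 0.002]
[23.5, -0.7, -0.6, 0.0, 0.007, 0.001, 1.0, 23.5, -0.7, -0.4, 0.0, 0.007, 0.001, 1.0]
```

View pics/s8c.png

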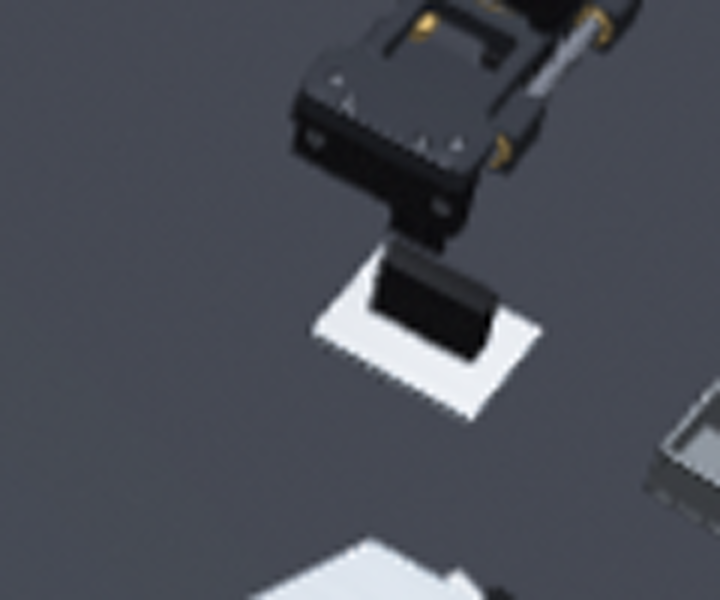

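View pics/t8c.png

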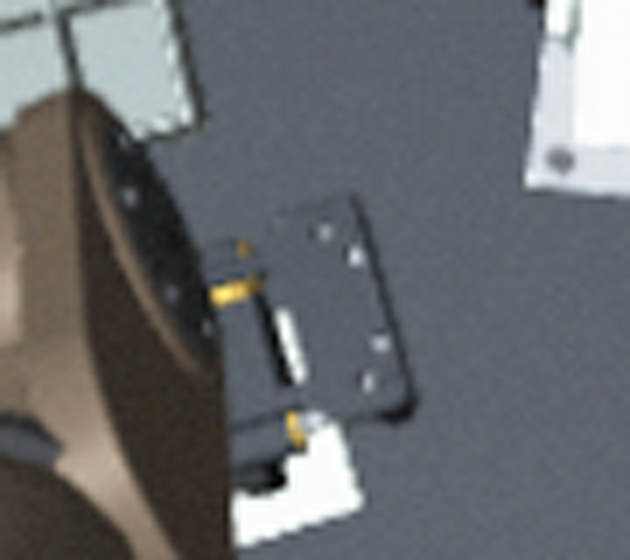

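The gripper is above the rib (scene crop (440,290)), with the jaws across it. Descending.

jog_arm(deltas=[20,-1,0,0,0.007,0,0.5,18,-1,0,0,0.006,0,0.5,8,0,0,0,0,0,0.5,0,0,0,0,0,0,0.5])

```text
t: 20.45
eef_pos: [485.9, 277.5, 236.1]
tcp_rot: [-2.832, 1.562, 0.614]
ft_force: [-0.1, -1.4, -0.3]
opening: 0.5
```

```bash
python3 p.py 485.5 277.2 29 107.5 2
```

```text
t 20.45 grasp now [487.1 278.4  65.1] F [-0.1 -1.4 -0.3] open 0.5 j6 1.66
dist 36.1 rot [-0.001 -0.009  0.003]
[18.0, 0.1, 0.4, -0.0, -0.004, 0.001, 1.0, 18.0, 0.1, 0.3, -0.0, -0.004, 0.001, 1.0]
```

jog_arm(deltas=[12,0,1,0,-0.004,0.001,0.5,10,0,0,0,-0.002,0,0.5,5,0,0,0,0,0,0.5,0,0,0,0,0,0,0.5])

```text
t: 20.95
eef_pos: [485.3, 277.3, 208.4]
tcp_rot: [-2.681, 1.567, 0.765]
ft_force: [0.1, -0.5, 0.6]
opening: 0.497
```

```bash
python3 p.py 485.5 277.2 29 107.5 1
```

```text
t 20.95 grasp now [485.8 277.8  37.4] F [ 0.1 -0.5  0.6] open 0.497 j6 1.66
dist 8.4 rot [-0.001 -0.004  0.002]
[8.4, 0.2, -0.1, -0.001, -0.004, 0.002, 1.0]
```

jog_arm(deltas=[6,0,0,0,-0.003,0.002,0.5,1,0,0,0,0,0,0.5,0,0,0,0,0,0,0.2,0,0,0,0,0,0,0.1,0,0,0,0,0,0,0,0,0,0,0,0,0,0,0,0,0,0,0,0,0,0,0,0,0,0,0,0])

```text
t: 21.95
eef_pos: [485.4, 277.4, 201.5]
tcp_rot: [3.05, 1.569, 0.213]
ft_force: [-0.1, 0.5, -0.4]
opening: 0.145
```

```bash
python3 p.py 485.5 277.2 29 107.5 1;python3 - <<'E'
from h import *
s=snap("scene","pics/scene9.png");crop(s,370,120,120,100,6,"pics/s9c.png")
E
```

```text
t 21.95 grasp now [485.7 277.5  30.5] F [-0.1  0.5 -0.4] open 0.145 j6 1.67
dist 1.5 rot [-0.001 -0.002 -0.   ]
[1.5, 0.2, 0.0, -0.001, -0.002, -0.0, 1.0]
```

View pics/s9c.png

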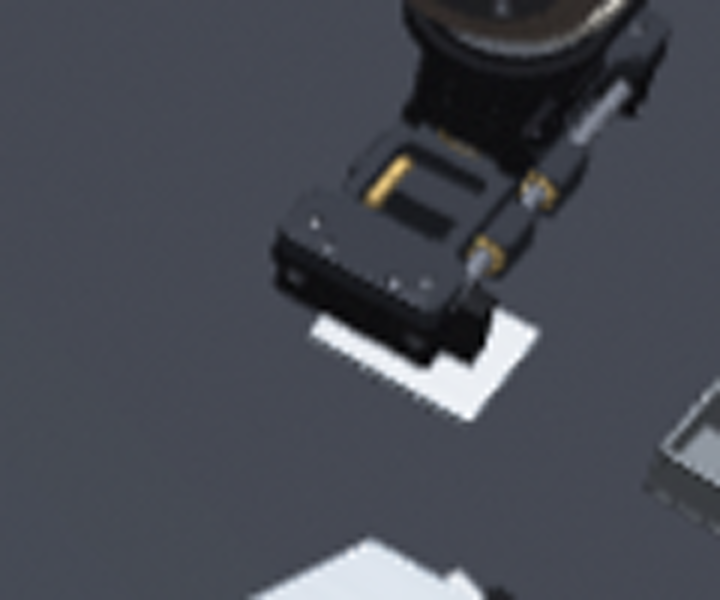

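Rib held at 0.145 (13.8 mm for 14 mm), grasp point 30.5 mm above the underside. Lift.

jog_arm(deltas=[-40,0,0,0,0,0,0,-55,0,0,0,0,0,0,-55,0,0,0,0,0,0,-40,0,0,0,0,0,0])

```text
t: 22.5
eef_pos: [485.2, 277.3, 393.3]
tcp_rot: [0.151, 1.564, -2.687]
ft_force: [-0.3, 0.8, -1.5]
opening: 0.146
```

```bash
cat > pf.py <<'E'
import sys
from h import *
FM=np.array([619.7,111.6,93.7]);YAW=-5.95;TILT=28.8
def go(h,n,dx=0,dy=0,tilt=None,yaw=None):
    """h: underside height above face along normal; dx,dy offsets in face axes"""
    tilt=TILT if tilt is None else tilt; yaw=YAW if yaw is None else yaw
    Rf=Ro.from_euler('z',yaw,degrees=True)*Ro.from_euler('y',-tilt,degrees=True)
    N=Rf.apply([0,0,1]);g=FM+Rf.apply([dx,dy,30.5+h])
    s,p,R=tool(); print("in face axes: underside",Rf.inv().apply(p+201.5*R.apply([1,0,0])-FM).round(1),"force",Rf.inv().apply(s["ft_force"]).round(1),"moment",Rf.inv().apply(np.array(s["moment"])).round(2))
    plan(g,Rtool(-N,Rf.apply([0,1,0])),n,0)
if __name__=="__main__": go(float(sys.argv[1]),int(sys.argv[2]),*[float(a) for a in sys.argv[3:5]])
E
python3 pf.py 70 10; python3 - <<'E'
from h import *
s=snap("scene","pics/scene10.png");crop(s,370,100,120,100,6,"pics/s10c.png")
E
```

```text
in face axes: underside [-86.1 150.1 159.3] force [-1.   0.7 -1.1] moment [-0.03  0.09  0.06]
t 22.5 grasp now [484.1 276.7 222.3] F [-0.3  0.8 -1.5] open 0.146 j6 1.67
dist 164.2 rot [0.4   0.502 0.1  ]
[6.2, 14.6, 4.1, 0.04, 0.05, 0.01, 0.0, 6.2, 14.7, 3.8, 0.04, 0.05, 0.01, 0.0, 6.1, 14.8, 3.5, 0.04, 0.05, 0.01, 0.0, 6.1, 14.9, 3.2, 0.04, 0.05, 0.01, 0.0, 6.1, 15.0, 3.0, 0.04, 0.05, 0.01, 0.0, 6.1, 15.0, 2.7, 0.04, 0.05, 0.01, 0.0, 6.1, 15.0, 2.4, 0.04, 0.05, 0.01, 0.0, 6.2, 15.1, 2.1, 0.04, 0.05, 0.01, 0.0, 6.2, 15.1, 1.8, 0.04, 0.05, 0.01, 0.0, 6.3, 15.1, 1.5, 0.04, 0.05, 0.01, 0.0]
```

View pics/s10c.png

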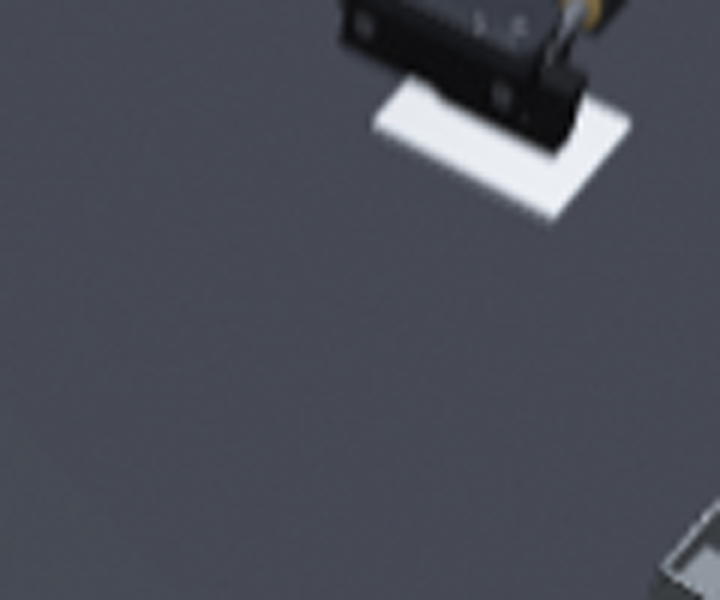

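The plate is held level with the gripper square on it. Now turn and carry it to a standoff above the face.

jog_arm(deltas=[4,12,4,0.04,0.05,0.01,0,4,15,4,0.04,0.05,0.01,0,4,15,3,0.04,0.05,0.01,0,4,15,3,0.04,0.05,0.01,0,4,15,3,0.04,0.05,0.01,0,4,15,3,0.04,0.05,0.01,0,4,15,2,0.04,0.05,0.01,0,4,15,2,0.04,0.05,0.01,0])

```text
t: 23.55
eef_pos: [484.5, 154.9, 363.4]
tcp_rot: [3.111, 1.155, -0.059]
ft_force: [-0.3, -0.8, -1.3]
opening: 0.144
```

```bash
python3 pf.py 70 4
```

```text
in face axes: underside [ -9.4  32.7 102.6] force [-0.8 -0.9 -1. ] moment [-0.1   0.48  0.04]
t 23.55 grasp now [553.5 150.8 207. ] F [-0.3 -0.8 -1.3] open 0.144 j6 2.0
dist 43.8 rot [0.071 0.086 0.021]
[8.0, 7.3, 1.9, 0.018, 0.022, 0.005, 0.0, 8.0, 7.3, 1.9, 0.018, 0.022, 0.005, 0.0, 8.0, 7.3, 1.9, 0.018, 0.022, 0.005, 0.0, 8.0, 7.3, 2.0, 0.018, 0.022, 0.005, 0.0]
```

jog_arm(deltas=[5,8,2,0.02,0.024,0.006,0,5,8,2,0.02,0.024,0.006,0,5,8,2,0.015,0.02,0.005,0,5,4,1,0,0,0,0,0,0,0,0,0,0,0])

```text
t: 24.18
eef_pos: [484.2, 124.7, 340.1]
tcp_rot: [3.133, 1.089, -0.099]
ft_force: [-0.3, -0.8, -1.8]
opening: 0.145
```

```bash
python3 pf.py 30 2
```

```text
in face axes: underside [-4.8 -0.6 80. ] force [-1.  -0.9 -1.5] moment [-0.03  0.6   0.07]
t 24.175 grasp now [563.1 116.9 188.5] F [-0.3 -0.8 -1.8] open 0.145 j6 2.14
dist 50.0 rot [0.013 0.021 0.002]
[25.0, -0.4, -0.8, 0.007, 0.01, 0.001, 0.0, 25.0, -0.5, -0.6, 0.007, 0.01, 0.001, 0.0]
```

jog_arm(deltas=[10,0,0,0.007,0.01,0,0,15,0,0,0.006,0.01,0,0,0,0,0,0,0,0,0])

```text
t: 24.55
eef_pos: [496.2, 124.1, 317.9]
tcp_rot: [-3.137, 1.069, -0.098]
ft_force: [0.5, 0.2, -1.3]
opening: 0.145
```

```bash
python3 pf.py 25 2; python3 - <<'E'
from h import *
s=snap("scene","pics/scene11.png");crop(s,360,150,130,110,6,"pics/s11c.png")
s=snap("top","pics/top11.png");crop(s,180,160,110,90,7,"pics/t11c.png")
E
```

```text
in face axes: underside [-0.9  0.2 54.7] force [-0.3  0.2 -1.4] moment [-0.01  0.62 -0.03]
t 24.55 grasp now [578.1 116.  168. ] F [ 0.5  0.2 -1.3] open 0.145 j6 2.26
dist 29.7 rot [0.001 0.001 0.003]
[14.9, -0.1, -0.4, 0.0, 0.0, 0.001, 0.0, 14.9, -0.2, -0.4, 0.0, 0.0, 0.001, 0.0]
```

View pics/s11c.png

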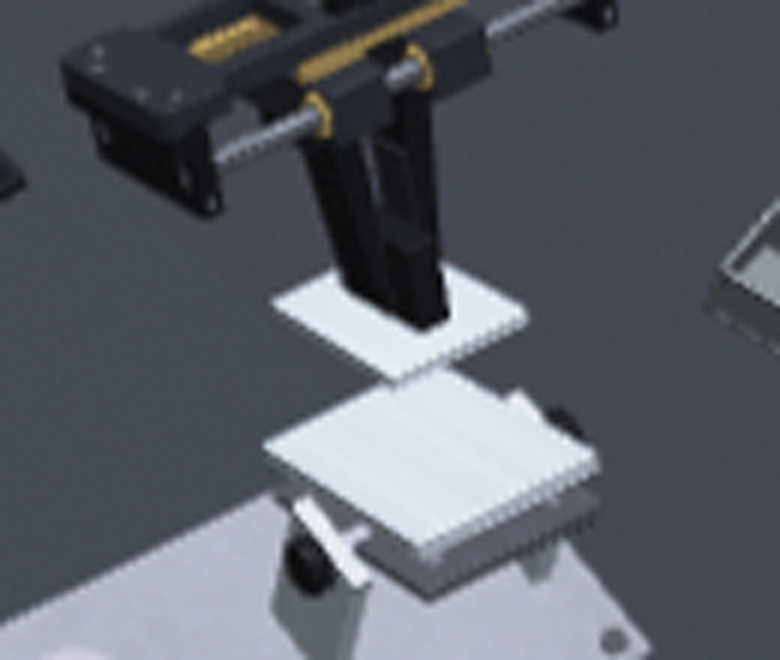

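View pics/t11c.png

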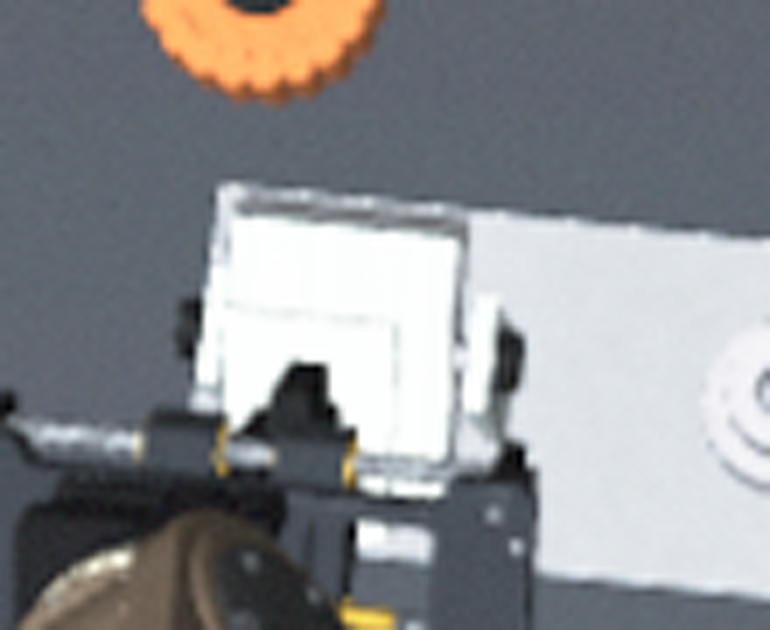

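The plate hangs above the face with its edges parallel to the face's. I'll compare plate and face corners in the same pictures for any offset.

```bash
python3 - <<'E'
from h import *
import pf
s=load("pics/scene11.npz");t=load("pics/top11.npz")
S=lambda x,y:np.array((x/6-.42+360,y/6-.42+150));T=lambda x,y:np.array((x/7-.43+180,y/7-.43+160))
st,p,R=tool();M=R.as_matrix()
nx=-M[:,0]; u=p+201.5*M[:,0]
Rf=Ro.from_euler('z',pf.YAW,degrees=True)*Ro.from_euler('y',-pf.TILT,degrees=True)
jy=M[:,1]*np.sign(M[:,1]@Rf.apply([0,1,0])); px=np.cross(jy,nx)
for nm,c,F,pl,fa in (("scene",s,S,{(38,28):(527,318),(38,-28):(395,382),(-38,-28):(272,302)},{(50,38):(600,462),(50,-38):(427,552),(-50,-38):(263,445)}),
  ("top",t,T,{(38,28):(228,305),(38,-28):(394,318)},{(50,38):(228,216),(50,-38):(462,238)})):
  for k,v in pl.items(): 
     P=u+px*k[0]+jy*k[1]+6*nx; print(nm,"plate",k,(F(*v)-proj(c,P)).round(2))
  for k,v in fa.items():
     P=pf.FM+Rf.apply([k[0],k[1],0]); print(nm,"face",k,(F(*v)-proj(c,P)).round(2))
# mm->px
for c in(s,t):
  print([ (proj(c,pf.FM+Rf.apply(e))-proj(c,pf.FM)).round(2) for e in np.eye(3)*10])
E
```

```text
scene plate (38, 28) [-0.93  2.28]
scene plate (38, -28) [-0.25  1.55]
scene plate (-38, -28) [-0.36  0.63]
scene face (50, 38) [-0.25  0.82]
scene face (50, -38) [1.03 0.3 ]
scene face (-50, -38) [-0.07  0.23]
top plate (38, 28) [ 0.49 -1.  ]
top plate (38, -28) [-0.39 -1.6 ]
top face (50, 38) [-0.93 -0.21]
top face (50, -38) [ 0.44 -0.32]
[array([2.72, 1.72]), array([ 3.85, -1.95]), array([-0.72, -3.93])]
[array([ 0.15, -3.95]), array([-4.16, -0.42]), array([-0.75,  1.36])]
```

```bash
python3 - <<'E'
from h import *
s=load("pics/scene11.npz");crop(s,400,185,70,60,11,"pics/s11d.png")
E
```

```text
(no output)
```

View pics/s11d.png

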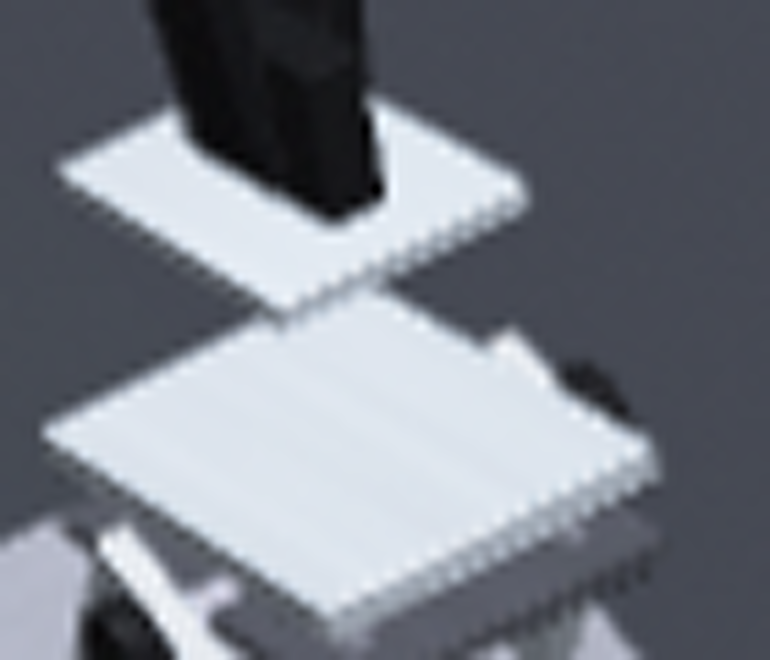

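```bash
cat > cmp.py <<'E'
from h import *
import pf
def run(st,s,t,S,T,pls,plt,fas,fat):
  p=np.array(st["eef_pos"]);M=Ro.from_euler('xyz',st["tcp_rot"]).as_matrix()
  nx=-M[:,0]; u=p+201.5*M[:,0]
  Rf=Ro.from_euler('z',pf.YAW,degrees=True)*Ro.from_euler('y',-pf.TILT,degrees=True)
  jy=M[:,1]*np.sign(M[:,1]@Rf.apply([0,1,0])); px=np.cross(jy,nx)
  A=[];b=[];
  for nm,c,F,pl,fa in (("scene",s,S,pls,fas),("top",t,T,plt,fat)):
    J=np.array([(proj(c,pf.FM+Rf.apply(e))-proj(c,pf.FM))/10 for e in np.eye(3)*10]).T
    rp=[F(*v)-proj(c,u+px*k[0]+jy*k[1]+6*nx) for k,v in pl.items()]
    rf=[F(*v)-proj(c,pf.FM+Rf.apply([k[0],k[1],0])) for k,v in fa.items()]
    print(nm,"plate",np.round(rp,2).tolist(),"face",np.round(rf,2).tolist())
    A.append(J);b+=list(np.mean(rp,0)-np.mean(rf,0))
  A=np.vstack(A);x=np.linalg.lstsq(A,b,rcond=None)[0];print("rel offset plate-vs-believed, face axes mm",x.round(1),"res px",(A@x-b).round(2))
E
python3 - <<'E'
from cmp import *
s=load("pics/scene11.npz");t=load("pics/top11.npz")
run(env.state(),s,t,lambda x,y:np.array((x/11-.45+400,y/11-.45+185)),lambda x,y:np.array((x/7-.43+180,y/7-.43+160)),
{(38,28):(527,188),(38,-28):(288,306),(-38,-28):(58,170)},{(38,28):(228,303),(38,-28):(394,317)},
{(50,38):(652,448),(50,-38):(330,615),(-50,-38):(42,432)},{(50,38):(228,218),(50,-38):(462,238)})
E
```

```text
scene plate [[-0.88, 1.34], [0.07, 0.67], [-0.45, 0.72]] face [[-1.0, -0.48], [-0.17, -0.82], [-0.12, 0.31]]
top plate [[0.49, -1.29], [-0.39, -1.74]] face [[-0.93, 0.08], [0.44, -0.32]]
rel offset plate-vs-believed, face axes mm [ 2.6 -1.1 -1.3] res px [ 0.35 -0.05  0.32  0.23]
```

```bash
python3 - <<'E'
from h import *
s=load("pics/scene0.npz");t=load("pics/top0.npz")
crop(s,400,195,70,60,11,"pics/s0d.png");crop(t,205,180,50,60,12,"pics/t0d.png")
E
```

```text
(no output)
```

View pics/s0d.png

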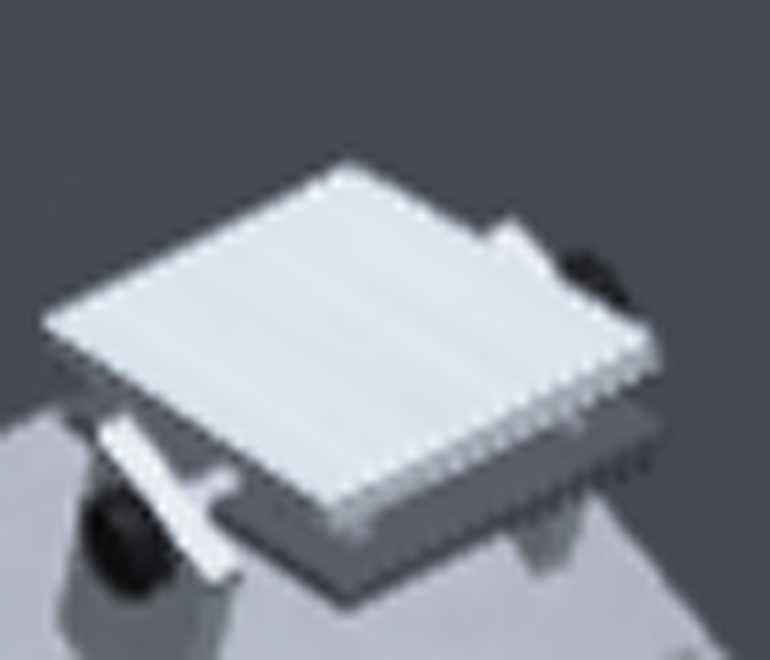

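View pics/t0d.png

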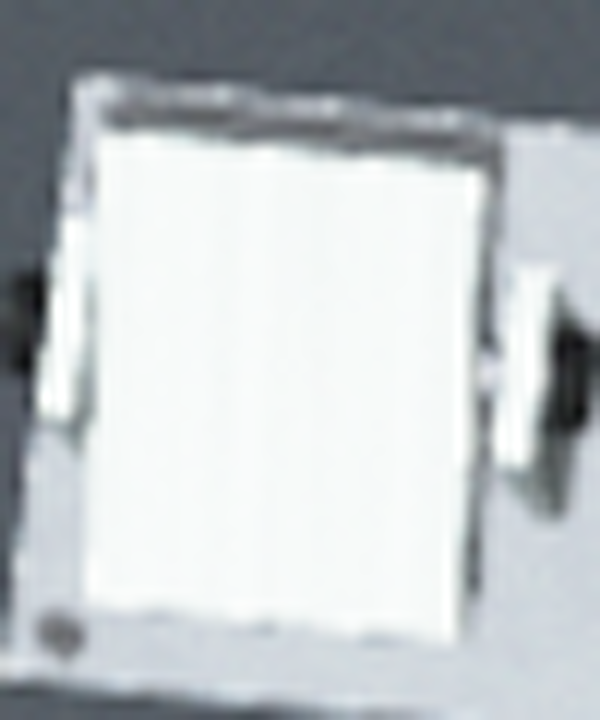

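```bash
python3 - <<'E'
from h import *
s=load("pics/scene0.npz");t=load("pics/top0.npz")
S=lambda x,y:np.array((x/5-.4+325,y/5-.4+190)); T=lambda x,y:np.array((x/5-.4+195,y/5-.4+175))
tops=[np.array((x/12-.46+205,y/12-.46+180)) for x,y in[(97,133),(488,170),(460,642),(85,608)]]
sc=[np.array((x/11-.45+400,y/11-.45+195)) for x,y in[(652,338),(330,505),(42,322),(348,162)]]
fs=[S(*p) for p in((718,342),(183,627),(33,397))]; ftp=[T(*p) for p in((82,58),(627,112),(600,365),(50,307))]
loc=[(50,38,0),(50,-38,0),(-50,-38,0),(-50,38,0)]
fl=[(65,140,12),(65,-140,12),(-65,-140,12),(-65,140,12)]
def res(q):
    sx,sy,yaw,dx,dy,cz,tilt,ax,ay,bx,by=q
    Rz=Ro.from_euler('z',yaw); o=np.array([sx,sy,0]);r=[]
    os,ot=np.array([ax,ay,0]),np.array([bx,by,0])
    Rf=Rz*Ro.from_euler('y',-tilt)
    for i,l in enumerate(fl):
        P=o+Rz.apply(l); r+=list(proj(t,P+ot)-ftp[i])
        if i<3: r+=list(proj(s,P+os)-fs[i])
    c=o+Rz.apply([dx,75+dy,cz])
    for i,l in enumerate(loc):
        P=c+Rf.apply(l); r+=list(proj(t,P+ot)-tops[i])+list(proj(s,P+os)-sc[i])
    r+=[ax/2,ay/2,bx/2,by/2,dy/2]
    return np.array(r)
q=least_squares(res,[623,35,-.105,-5,0,98,.5,0,0,0,0]); v=q.x
C=np.linalg.inv(q.jac.T@q.jac)*.3**2
print(v.round(2),"tilt",np.degrees(v[6]),"+-",np.degrees(C[6,6]**.5),"yaw",np.degrees(v[2]),"rms",np.sqrt(np.mean(q.fun**2)),"sd",np.sqrt(np.diag(C)).round(2))
Rz=Ro.from_euler('z',v[2]);o=np.array([v[0],v[1],0]);print("face",o+Rz.apply([v[3],75+v[4],v[5]]),"post",o+Rz.apply([0,-75,0]))
print(q.fun.round(2))
E
```

```text
[ 6.227e+02  3.534e+01 -1.000e-01 -1.114e+01  4.000e-02  9.519e+01
  5.200e-01 -1.400e-01 -8.000e-01  1.400e-01  8.000e-01] tilt 29.78707326479933 +- 0.3992676124067515 yaw -5.942158066623399 rms 0.3176995539993947 sd [0.51 0.5  0.   0.43 0.37 0.89 0.01 0.47 0.46 0.47 0.46]
face [619.38848075 111.1326352   95.19424133] post [614.93347488 -39.25252667   0.        ]
[-0.13 -0.22  0.8  -0.32  0.04  0.05  0.13  0.41  0.33 -0.16 -0.74 -0.52
  0.07  0.24  0.12  0.06  0.48 -0.12 -0.35  0.23 -0.41  0.24  0.17  0.1
 -0.32 -0.21  0.25 -0.23  0.48  0.06 -0.07 -0.4   0.07  0.4   0.02]
```

```bash
sed -i 's/^FM=.*/FM=np.array([619.4,111.2,95.2]);YAW=-5.95;TILT=29.6/' pf.py; python3 - <<'E'
from cmp import *
s=load("pics/scene11.npz");t=load("pics/top11.npz")
run(env.state(),s,t,lambda x,y:np.array((x/11-.45+400,y/11-.45+185)),lambda x,y:np.array((x/7-.43+180,y/7-.43+160)),
{(38,28):(527,188),(38,-28):(288,306),(-38,-28):(58,170)},{(38,28):(228,303),(38,-28):(394,317)},
{(50,38):(652,448),(50,-38):(330,615),(-50,-38):(42,432)},{(50,38):(228,218),(50,-38):(462,238)})
E
python3 pf.py 20 3
```

```text
scene plate [[-0.88, 1.34], [0.07, 0.67], [-0.45, 0.72]] face [[-0.85, 0.2], [0.03, -0.15], [-0.02, 0.43]]
top plate [[0.49, -1.29], [-0.39, -1.74]] face [[-0.93, 0.0], [0.39, -0.4]]
rel offset plate-vs-believed, face axes mm [ 3.  -1.5  0.2] res px [ 0.35 -0.05  0.33  0.23]
in face axes: underside [-0.2  0.7 54.1] force [-0.9  0.  -1.2] moment [-0.05  0.57 -0.  ]
t 24.65 grasp now [578.1 116.1 168.9] F [-0.2  0.  -1.4] open 0.144 j6 2.26
dist 34.2 rot [0.001 0.014 0.003]
[11.4, 0.1, 0.7, 0.0, 0.005, 0.001, 0.0, 11.4, 0.0, 0.7, 0.0, 0.005, 0.001, 0.0, 11.4, 0.0, 0.8, 0.0, 0.005, 0.001, 0.0]
```

jog_arm(deltas=[8,0,-1,0,0.005,0.001,0,12,0,0,0,0.005,0.001,0,8,0,0,0,0.004,0.001,0,0,0,0,0,0,0,0])

```text
t: 25.15
eef_pos: [510.3, 123.2, 296.8]
tcp_rot: [3.141, 1.051, -0.103]
ft_force: [0.2, 0.3, -2.0]
opening: 0.143
```

```bash
python3 pf.py 8 2 -1.5 0.7
```

```text
in face axes: underside [ 4.8  0.8 28. ] force [-0.8  0.3 -1.8] moment [-0.03  0.65  0.04]
t 25.15 grasp now [594.8 114.5 148.4] F [ 0.2  0.3 -2. ] open 0.143 j6 2.43
dist 20.8 rot [ 0.002 -0.003  0.001]
[10.0, -0.0, 2.9, 0.001, -0.002, 0.0, 0.0, 10.0, -0.0, 2.8, 0.001, -0.002, 0.0, 0.0]
```

```bash
python3 - <<'E'
from h import *
print(env.state()["joints"].round(3))
E
```

```text
[ 0.129  0.47   2.016 -0.664  0.186  2.427]
```

The tool is nearly in line with the forearm here (joint 5 at 0.19, joint 6 at 2.43 of 2.69), so this grasp can't reach the face without running into joint limits. I'll set the plate back on the bench and grip the rib again with the tool leaning about 15° along it. The tool then stays more upright at the face.

jog_arm(deltas=[-25,0,0,0,0,0,0,-45,0,0,0,0,0,0,-45,0,0,0,0,0,0,0,0,0,0,0,0,0])

```text
t: 25.65
eef_pos: [450.9, 129.6, 401.2]
tcp_rot: [-3.137, 1.051, -0.096]
ft_force: [0.6, 0.3, -2.8]
opening: 0.144
```

```bash
python3 p.py 490 275 100 84 10
```

```text
t 25.65 grasp now [535.4 121.4 252.8] F [ 0.6  0.3 -2.8] open 0.144 j6 2.11
dist 199.1 rot [ 0.004 -0.519  0.003]
[12.5, -14.8, 4.4, 0.0, -0.052, 0.0, 1.0, 12.7, -14.8, 3.7, 0.0, -0.052, 0.0, 1.0, 12.9, -14.8, 3.0, 0.0, -0.052, 0.0, 1.0, 13.1, -14.8, 2.4, 0.0, -0.052, 0.0, 1.0, 13.2, -14.8, 1.7, 0.0, -0.052, 0.0, 1.0, 13.2, -14.9, 1.0, 0.0, -0.052, 0.0, 1.0, 13.3, -14.9, 0.3, 0.0, -0.052, 0.0, 1.0, 13.3, -14.9, -0.3, 0.0, -0.052, 0.0, 1.0, 13.2, -14.9, -1.0, 0.0, -0.052, 0.0, 1.0, 13.1, -14.9, -1.7, 0.0, -0.052, 0.0, 1.0]
```

jog_arm(deltas=[5,-16,6,0,-0.06,0,0,12,-22,5,0,-0.075,0,0,16,-22,4,0,-0.075,0,0,16,-22,3,0,-0.075,0,0,16,-22,1,0,-0.075,0,0,16,-22,0,0,-0.075,0,0,16,-18,-1,0,-0.06,0,0,0,0,0,0,0,0,0])

```text
t: 26.65
eef_pos: [476.6, 276.3, 291.8]
tcp_rot: [-3.043, 1.566, -0.001]
ft_force: [0.4, 0.4, -1.8]
opening: 0.143
```

```bash
python3 p.py 490 275 60 84 3
```

```text
t 26.65 grasp now [477.5 276.3 120.8] F [ 0.4  0.4 -1.8] open 0.143 j6 2.08
dist 62.2 rot [ 0.005 -0.005  0.001]
[20.3, -0.0, -4.4, 0.002, -0.002, 0.0, 1.0, 20.3, -0.0, -4.4, 0.002, -0.002, 0.0, 1.0, 20.3, -0.0, -4.4, 0.002, -0.002, 0.0, 1.0]
```

Position there is free; lower straight down to about 31 mm.

jog_arm(deltas=[20,0,0,0.002,-0.003,0,0,28,0,0,0,-0.002,0,0,18,0,0,0,0,0,0,3,0,0,0,0,0,0])

```text
t: 27.15
eef_pos: [477.5, 274.2, 221.3]
tcp_rot: [-2.979, 1.565, 0.06]
ft_force: [-0.1, -0.2, -1.8]
opening: 0.142
```

```bash
python3 p.py 478 276 31 84 1
```

```text
t 27.15 grasp now [478.6 274.3  50.3] F [-0.1 -0.2 -1.8] open 0.142 j6 2.08
dist 19.4 rot [ 0.002 -0.006  0.001]
[19.3, -1.8, -0.2, 0.002, -0.006, 0.001, 1.0]
```

jog_arm(deltas=[10,0,0,0,-0.005,0.001,0,6,0,0,0,0,0,0,0,0,0,0,0,0,0])

```text
t: 27.52
eef_pos: [478.0, 273.8, 205.6]
tcp_rot: [-2.9, 1.567, 0.139]
ft_force: [0.4, -0.4, -2.1]
opening: 0.146
```

```bash
python3 p.py 478 276 31 84 1
```

```text
t 27.525 grasp now [478.6 273.9  34.6] F [ 0.4 -0.4 -2.1] open 0.146 j6 2.08
dist 4.3 rot [ 0.002 -0.004  0.001]
[3.6, -2.2, 0.2, 0.002, -0.004, 0.001, 1.0]
```

jog_arm(deltas=[2,0,0,0,-0.003,0,0,2,0,0,0,0,0,0])

```text
t: 27.78
eef_pos: [478.1, 273.9, 202.1]
tcp_rot: [-2.367, 1.569, 0.672]
ft_force: [1.0, -1.2, -2.2]
opening: 0.143
```

jog_arm(deltas=[1.5,0,0,0,0,0,0,1,0,0,0,0,0,0])

```text
t: 28.02
eef_pos: [478.0, 273.9, 201.5]
tcp_rot: [-2.502, 1.568, 0.537]
ft_force: [-3.3, -2.3, 14.7]
opening: 0.146
```

jog_arm(deltas=[-1,0,0,0,0,0,0.5,-2,0,0,0,0,0,0.5,-2,0,0,0,0,0,0.5,-30,0,0,0,0,0,0.5,-40,0,0,0,0,0,0.5,0,0,0,0,0,0,0.5])

```text
t: 28.78
eef_pos: [478.0, 273.9, 278.9]
tcp_rot: [-2.532, 1.567, 0.507]
ft_force: [-0.1, 0.3, -0.2]
opening: 0.501
```

```bash
python3 p.py 478 274 80 84 1; python3 - <<'E'
from h import *
s=snap("scene","pics/scene12.png");crop(s,395,140,70,60,11,"pics/s12c.png")
s=snap("top","pics/top12.png");crop(s,130,230,70,60,10,"pics/t12c.png")
E
```

```text
t 28.775 grasp now [478.5 274.2 107.9] F [-0.1  0.3 -0.2] open 0.501 j6 2.07
dist 27.9 rot [ 0.003 -0.003  0.002]
[27.9, -0.0, 0.1, 0.003, -0.003, 0.002, 1.0]
```

View pics/s12c.png

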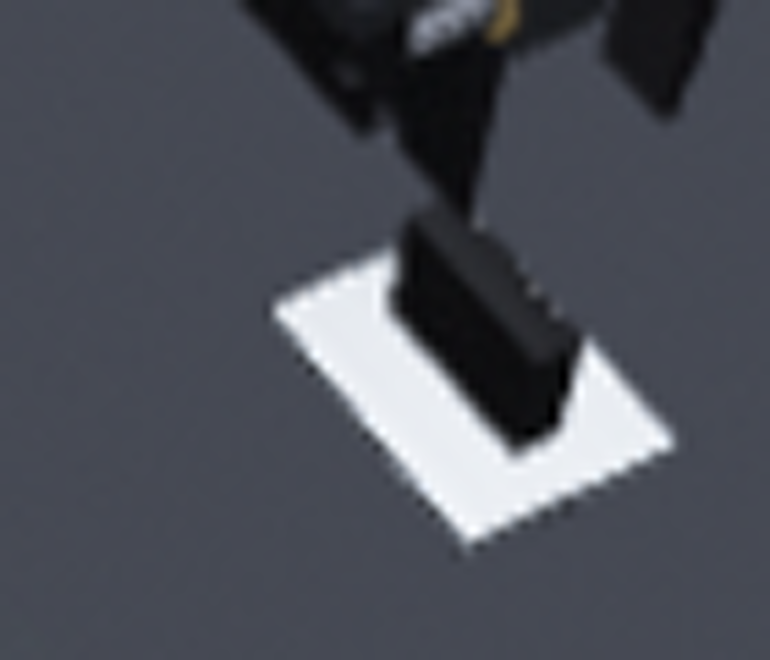

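View pics/t12c.png

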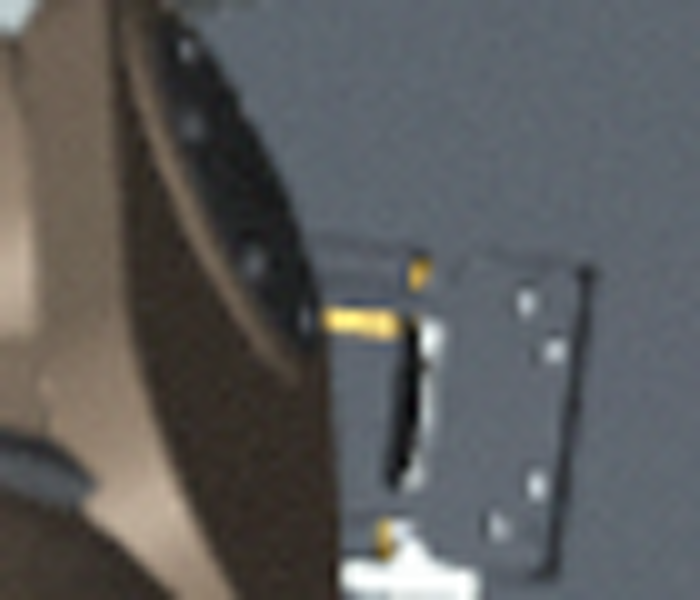

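The plate lies flat; in the scene crop its corners are at (272,310), (677,440) and (467,538).

```bash
python3 - <<'E'
from h import *
s=load("pics/scene12.npz")
F=lambda x,y:(x/11-.45+395,y/11-.45+140)
a,b,c=[onz(s,F(*p),6)+np.array([.14,.8,0]) for p in((272,310),(677,440),(467,538))]
print("centre",(a+b)/2,"sides",np.linalg.norm(c-a),np.linalg.norm(c-b),"yaw",np.degrees(np.arctan2(*(c-a)[1::-1])),np.degrees(np.arctan2(*(b-c)[1::-1])))
# tilted grasp: up leans towards plate +x by 15deg
th=np.radians(15); yaw=np.radians(-6); px=np.array([np.cos(yaw),np.sin(yaw),0]); up=np.cos(th)*np.array([0,0,1])+np.sin(th)*px
jy=np.array([-np.sin(yaw),np.cos(yaw),0])
plan([479.5,274.2,65],Rtool(-up,jy),4,.5)
E
```

```text
centre [478.71936161 273.08572456   6.        ] sides 74.32187032339417 55.962564666231515 yaw -5.487508367410878 82.97890739883454
t 28.875 grasp now [477.4 273.7 105.5] F [0.2 0.1 0.9] open 0.498 j6 2.07
dist 65.4 rot [ 0.003 -0.261 -0.   ]
[11.6, -0.1, -11.5, 0.001, -0.065, -0.0, 0.5, 10.8, -0.2, -12.3, 0.001, -0.065, -0.0, 0.5, 10.0, -0.2, -13.0, 0.001, -0.065, -0.0, 0.5, 9.1, -0.2, -13.6, 0.001, -0.065, -0.0, 0.5]
```

jog_arm(deltas=[4,0,-12,0,-0.065,0,0.5,4,0,-13,0,-0.065,0,0.5,3,0,-13,0,-0.065,0,0.5,3,0,-14,0,-0.065,0,0.5,0,0,0,0,0,0,0.5])

```text
t: 29.5
eef_pos: [527.8, 268.1, 250.2]
tcp_rot: [0.015, 1.294, 3.054]
ft_force: [-0.4, -0.4, -0.1]
opening: 0.5
```

```bash
cat > pg.py <<'E'
import sys
from h import *
th=np.radians(15); yaw=np.radians(-6); px=np.array([np.cos(yaw),np.sin(yaw),0]); up=np.cos(th)*np.array([0,0,1])+np.sin(th)*px
jy=np.array([-np.sin(yaw),np.cos(yaw),0])
plan([float(a) for a in sys.argv[1:4]],Rtool(-up,jy),int(sys.argv[4]),.5)
print(env.state()["joints"].round(2))
E
python3 pg.py 478.5 273.8 31 2
```

```text
t 29.5 grasp now [481.3 272.2  85.7] F [-0.4 -0.4 -0.1] open 0.5 j6 1.93
dist 54.3 rot [ 0.002  0.015 -0.005]
[26.7, -0.4, -4.8, 0.001, 0.007, -0.002, 0.5, 26.7, -0.3, -4.6, 0.001, 0.007, -0.002, 0.5]
[0.34 0.66 1.73 0.14 1.   1.93]
```

jog_arm(deltas=[14,0,-5,0,0.007,-0.002,0.5,22,0,-3,0,0.006,-0.002,0.5,8,0,0,0,0,0,0.5,0,0,0,0,0,0,0.5])

```text
t: 30.0
eef_pos: [521.8, 268.5, 201.8]
tcp_rot: [0.006, 1.309, 3.045]
ft_force: [0.1, -0.8, -0.2]
opening: 0.5
```

```bash
python3 pg.py 478.5 273.8 31 1
```

```text
t 30.0 grasp now [477.8 272.8  36.6] F [ 0.1 -0.8 -0.2] open 0.5 j6 1.92
dist 5.7 rot [ 0.002 -0.    -0.002]
[5.3, -0.7, -2.1, 0.002, -0.0, -0.002, 0.5]
[0.35 0.73 1.77 0.14 0.88 1.92]
```

jog_arm(deltas=[3,-1,-2,0.002,0,-0.002,0.5,0,0,0,0,0,0,0.2,-1,0,0,0,0,0,0.1,-1,0,0,0,0,0,0,0,0,0,0,0,0,0,0,0,0,0,0,0,0])

```text
t: 30.75
eef_pos: [524.0, 269.6, 202.0]
tcp_rot: [-0.005, 1.312, 3.032]
ft_force: [-0.1, 0.5, -2.1]
opening: 0.142
```

```bash
python3 pg.py 478.5 273.8 31 1;  python3 - <<'E'
from h import *
s,p,R=tool(); print(R.as_matrix().round(4).tolist(),p.round(2))
E
```

```text
t 30.75 grasp now [480.6 274.3  36.6] F [-0.1  0.5 -2.1] open 0.142 j6 1.92
dist 6.0 rot [ 0.    -0.003  0.001]
[6.0, 0.5, -0.1, 0.0, -0.003, 0.001, 0.5]
[0.35 0.73 1.77 0.15 0.88 1.92]
[[-0.2541, -0.1048, -0.9615], [0.028, -0.9945, 0.101], [-0.9668, -0.0012, 0.2557]] [524.01 269.55 201.97]
```

The grip may have lifted the plate a millimetre or two. I'll touch the bench again to learn its height in the grip.

jog_arm(deltas=[1,0,0,0,0,0,0,1,0,0,0,0,0,0])

```text
t: 31.0
eef_pos: [523.8, 269.5, 202.0]
tcp_rot: [-0.007, 1.313, 3.03]
ft_force: [-0.3, -1.6, 12.2]
opening: 0.143
```

jog_arm(deltas=[1,0,0,0,0,0,0,0,0,0,0,0,0,0])

```text
t: 31.25
eef_pos: [523.7, 269.4, 202.1]
tcp_rot: [-0.008, 1.314, 3.029]
ft_force: [0.4, 1.1, -2.4]
opening: 0.146
```

Bench contact occurs at a grasp height of 36.7 mm, so the plate was never lifted. I'll record the plate's pose in the tool frame and plan with it.

```bash
python3 - <<'E'
from h import *
s,p,R=tool()
jy=-R.apply([0,1,0]); yaw=np.degrees(np.arctan2(-jy[0],jy[1])); print("yaw",yaw)
Rp=Ro.from_euler('z',yaw,degrees=True); U=p-171*0; g=p+171*R.apply([1,0,0])
U=np.array([478.6,g[1]+0.2,0.]); print(g,U)
np.savez("grip.npz",Rtp=(R.inv()*Rp).as_matrix(),d=R.inv().apply(U-p))
E
cat > pf2.py <<'E'
import sys
from h import *
FM=np.array([619.4,111.2,95.2]);YAW=-5.95;TILT=29.6
z=np.load("grip.npz");Rtp=Ro.from_matrix(z["Rtp"]);d=z["d"]
Rf=Ro.from_euler('z',YAW,degrees=True)*Ro.from_euler('y',-TILT,degrees=True)
def report():
    s,p,R=tool();e=(Rf.inv()*R*Rtp).as_rotvec(degrees=True)
    print("t",s["t"],"underside in face axes",Rf.inv().apply(p+R.apply(d)-FM).round(1),"rot err deg",e.round(1),"F",Rf.inv().apply(s["ft_force"]).round(1),"M",Rf.inv().apply(np.array(s["moment"])).round(2),"open",round(s["opening"],3),"j",s["joints"].round(2))
def go(h,n,dx=0,dy=0,rx=0,ry=0,rz=0):
    s,p,R=tool();Rt=Rf*Ro.from_rotvec([rx,ry,rz],degrees=True)*Rtp.inv(); pt=FM+Rf.apply([dx,dy,h])-Rt.apply(d)
    rv=(R.inv()*Rt).as_rotvec();report();print("dist",np.linalg.norm(pt-p).round(1),"rot",rv.round(3));out=[]
    for i in range(n):
        out+=list(R.inv().apply((pt-p)/n).round(1))+list((rv/n).round(3))+[0];R=R*Ro.from_rotvec(rv/n)
    print([float(x) for x in out])
if __name__=="__main__": go(float(sys.argv[1]),int(sys.argv[2]),*[float(a) for a in sys.argv[3:]])
E
python3 pf2.py 70 8
```

```text
yaw -5.997059397820218
[480.56192162 274.28085985  36.75497489] [478.6        274.48085985   0.        ]
t 31.25 underside in face axes [-183.5  147.8   -5.2] rot err deg [-0.  29.6 -0. ] F [-0.9  1.1 -2.2] M [-0.07 -0.05  0.05] open 0.146 j [0.35 0.73 1.77 0.15 0.88 1.92]
dist 212.7 rot [-0.002  0.517  0.   ]
[-19.0, 18.4, 2.8, -0.0, 0.065, 0.0, 0.0, -19.1, 18.4, 1.6, -0.0, 0.065, 0.0, 0.0, -19.2, 18.4, 0.4, -0.0, 0.065, 0.0, 0.0, -19.1, 18.4, -0.9, -0.0, 0.065, 0.0, 0.0, -19.1, 18.4, -2.1, -0.0, 0.065, 0.0, 0.0, -18.9, 18.4, -3.3, -0.0, 0.065, 0.0, 0.0, -18.6, 18.4, -4.5, -0.0, 0.065, 0.0, 0.0, -18.3, 18.4, -5.7, -0.0, 0.065, 0.0, 0.0]
```

jog_arm(deltas=[-35,0,0,0,0,0,0,-55,0,0,0,0,0,0,-60,0,0,0,0,0,0,-50,0,0,0,0,0,0,0,0,0,0,0,0,0])

```text
t: 31.88
eef_pos: [575.7, 263.6, 399.2]
tcp_rot: [0.0, 1.311, 3.037]
ft_force: [-0.4, 0.7, -2.3]
opening: 0.139
```

```bash
python3 pf2.py 60 8
```

```text
t 31.875 underside in face axes [-41.1 147.  140.7] rot err deg [-0.1 29.8 -0. ] F [-1.5  0.6 -1.8] M [-0.05 -0.07  0.06] open 0.139 j [0.31 0.54 1.5  0.11 1.35 1.95]
dist 159.9 rot [-0.002  0.52  -0.002]
[7.5, 18.4, 2.0, -0.0, 0.065, -0.0, 0.0, 7.3, 18.4, 2.5, -0.0, 0.065, -0.0, 0.0, 7.1, 18.4, 2.9, -0.0, 0.065, -0.0, 0.0, 6.9, 18.4, 3.4, -0.0, 0.065, -0.0, 0.0, 6.7, 18.4, 3.8, -0.0, 0.065, -0.0, 0.0, 6.4, 18.4, 4.3, -0.0, 0.065, -0.0, 0.0, 6.1, 18.4, 4.7, -0.0, 0.065, -0.0, 0.0, 5.8, 18.4, 5.1, -0.0, 0.065, -0.0, 0.0]
```

jog_arm(deltas=[3,12,2,0,0.055,0,0,4,19,2,0,0.065,0,0,4,19,3,0,0.065,0,0,4,19,3,0,0.065,0,0,4,19,4,0,0.065,0,0,4,19,4,0,0.065,0,0,4,18,4,0,0.065,0,0,2,10,2,0,0.04,0,0,0,0,0,0,0,0,0])

```text
t: 33.0
eef_pos: [530.7, 128.3, 355.9]
tcp_rot: [3.113, 1.353, -0.129]
ft_force: [0.6, -0.2, -1.8]
opening: 0.147
```

```bash
python3 pf2.py 30 3
```

```text
t 33.0 underside in face axes [-3.4  6.6 71.1] rot err deg [-0.4  2.4  0.3] F [-0.4 -0.1 -1.8] M [-0.07  0.39  0.05] open 0.147 j [ 0.12  0.42  1.85 -0.09  0.66  1.86]
dist 40.2 rot [ 0.003  0.042 -0.007]
[12.9, 2.7, -2.2, 0.001, 0.014, -0.002, 0.0, 13.0, 2.7, -2.0, 0.001, 0.014, -0.002, 0.0, 13.0, 2.7, -1.8, 0.001, 0.014, -0.002, 0.0]
```

Joint 5 is now 0.66 and joint 6 is 1.86, so there is plenty of margin.

jog_arm(deltas=[8,3,-2,0,0.015,-0.003,0,10,3,-2,0,0.015,-0.003,0,10,3,-2,0,0.013,-0.002,0,0,0,0,0,0,0,0])

```text
t: 33.5
eef_pos: [542.8, 118.3, 326.4]
tcp_rot: [-3.134, 1.312, -0.092]
ft_force: [0.1, -0.9, -1.6]
opening: 0.146
```

```bash
python3 pf2.py 10 2;  python3 - <<'E'
from h import *
s=snap("scene","pics/scene13.png");crop(s,395,180,75,65,10,"pics/s13c.png")
s=snap("top","pics/top13.png");crop(s,200,170,70,60,10,"pics/t13c.png")
E
```

```text
t 33.5 underside in face axes [ 1.8 -0.3 36.9] rot err deg [0.1 0.  0.2] F [-0.6 -0.9 -1.5] M [-0.06  0.43  0.03] open 0.146 j [ 0.1   0.47  1.87 -0.09  0.56  1.85]
dist 27.0 rot [0.004 0.001 0.001]
[13.2, -0.2, -2.5, 0.002, 0.0, 0.001, 0.0, 13.2, -0.2, -2.5, 0.002, 0.0, 0.001, 0.0]
```

View pics/s13c.png

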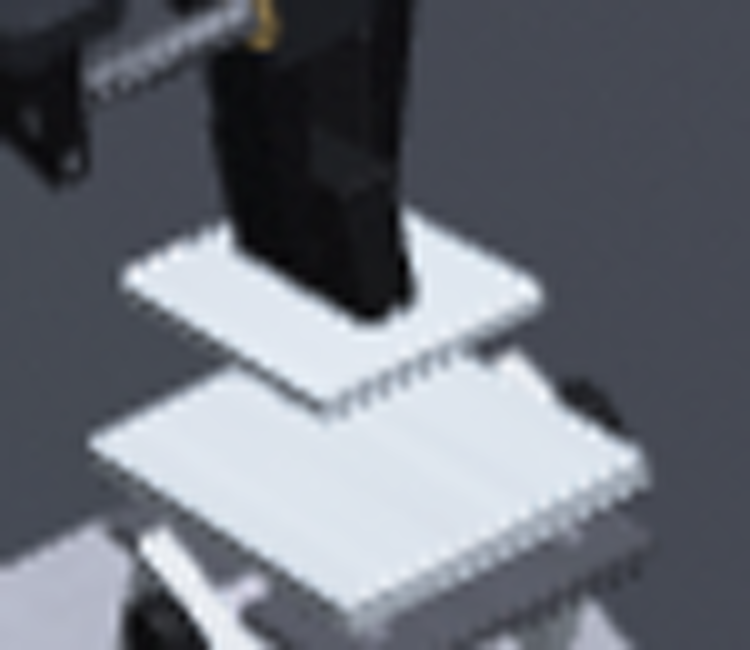

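View pics/t13c.png

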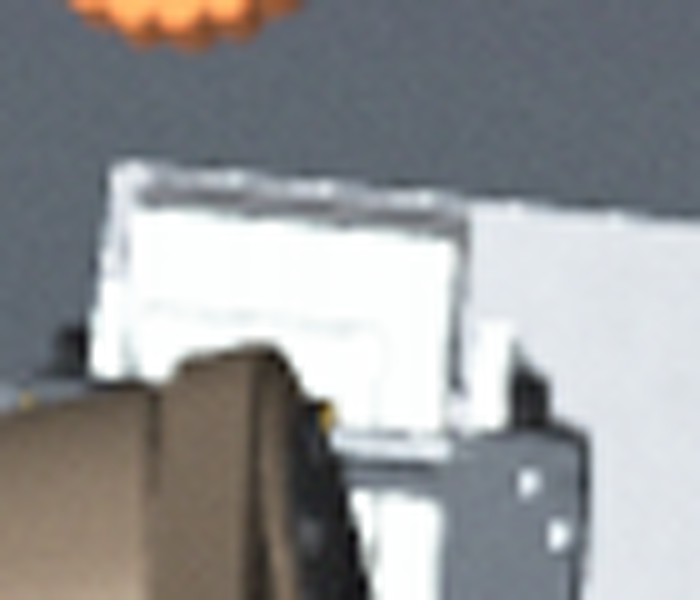

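```bash
cat > cmp2.py <<'E'
from pf2 import *
def run(st,s,t,S,T,pls,plt,fas,fat):
  p=np.array(st["eef_pos"]);R=Ro.from_euler('xyz',st["tcp_rot"]);U=p+R.apply(d);Rp=R*Rtp
  A=[];b=[]
  for nm,c,F,pl,fa in (("scene",s,S,pls,fas),("top",t,T,plt,fat)):
    if not pl: continue
    J=np.array([(proj(c,FM+Rf.apply(e))-proj(c,FM))/10 for e in np.eye(3)*10]).T
    rp=[F(*v)-proj(c,U+Rp.apply([k[0],k[1],6])) for k,v in pl.items()]
    rf=[F(*v)-proj(c,FM+Rf.apply([k[0],k[1],0])) for k,v in fa.items()]
    print(nm,"plate",np.round(rp,2).tolist(),"face",np.round(rf,2).tolist())
    A.append(J);b+=list(np.mean(rp,0)-np.mean(rf,0))
  A=np.vstack(A);x=np.linalg.lstsq(A,b,rcond=None)[0];print("plate true - believed (rel. face), face axes mm",x.round(1),"res px",(A@x-b).round(2))
E
python3 - <<'E'
from cmp2 import *
s=load("pics/scene13.npz");t=load("pics/top13.npz")
run(env.state(),s,t,lambda x,y:np.array((x/10-.45+395,y/10-.45+180)),lambda x,y:np.array((x/10-.45+200,y/10-.45+170)),
{(38,28):(545,290),(38,-28):(325,402),(-38,-28):(122,275)},{(38,28):(142,303),(38,-28):(382,324)},
{(50,38):(642,457),(50,-38):(350,610),(-50,-38):(88,442)},{(50,38):(132,208),(50,-38):(457,240)})
E
```

```text
scene plate [[-0.82, 1.08], [-0.32, 0.85], [-0.25, 0.41]] face [[-0.92, 0.18], [0.03, -0.05], [-0.03, 0.35]]
top plate [[0.35, -1.14], [0.02, -1.41]] face [[-0.32, -0.36], [0.07, -0.42]]
plate true - believed (rel. face), face axes mm [ 1.9 -1.2 -0.1] res px [ 0.23 -0.03  0.21  0.16]
```

```bash
python3 pf2.py 8 3 -1.9 1.2 0 -0.7
```

```text
t 33.6 underside in face axes [ 2.3 -0.1 37.7] rot err deg [ 0.1 -0.   0.2] F [-1.2  0.4 -2.6] M [-0.02  0.46 -0.  ] open 0.141 j [ 0.1   0.47  1.87 -0.09  0.56  1.85]
dist 30.0 rot [0.004 0.012 0.001]
[10.0, -0.5, -0.3, 0.001, 0.004, 0.0, 0.0, 10.0, -0.5, -0.3, 0.001, 0.004, 0.0, 0.0, 10.0, -0.5, -0.3, 0.001, 0.004, 0.0, 0.0]
```

jog_arm(deltas=[6,0,-1,0.001,0.004,0,0,8,-1,-1,0.001,0.004,0,0,5,0,-1,0,0.004,0,0,0,0,0,0,0,0,0])

```text
t: 34.1
eef_pos: [551.2, 119.0, 309.0]
tcp_rot: [-3.131, 1.297, -0.09]
ft_force: [-0.4, 0.1, -2.3]
opening: 0.144
```

```bash
python3 pf2.py 6 1 -1.9 1.2 0 -0.7
```

```text
t 34.1 underside in face axes [ 3.2  1.4 17. ] rot err deg [ 0.1 -0.8  0.1] F [-1.5  0.1 -1.8] M [0.01 0.47 0.03] open 0.144 j [ 0.1   0.5   1.87 -0.11  0.51  1.86]
dist 12.1 rot [ 0.002 -0.001  0.002]
[11.9, -0.1, 2.0, 0.002, -0.001, 0.002, 0.0]
```

jog_arm(deltas=[4,0,2,0.002,0,0.002,0,3,0,2,0,0,0,0,0,0,0,0,0,0,0])

```text
t: 34.48
eef_pos: [549.0, 119.3, 300.7]
tcp_rot: [-3.137, 1.297, -0.098]
ft_force: [-0.3, -0.9, -2.8]
opening: 0.144
```

```bash
python3 pf2.py 2 1 -1.9 1.2 0 -0.7
```

```text
t 34.475 underside in face axes [-2.8  1.  10.9] rot err deg [-0.  -0.8  0. ] F [-1.5 -1.  -2.3] M [-0.05  0.46 -0.  ] open 0.144 j [ 0.1   0.51  1.88 -0.12  0.49  1.87]
dist 9.1 rot [ 0.    -0.001 -0.001]
[8.5, -0.1, -3.3, 0.0, -0.001, -0.001, 0.0]
```

jog_arm(deltas=[2,0,-2,0,0,0,0,1,0,-1,0,0,0,0])

```text
t: 34.72
eef_pos: [552.9, 118.9, 298.8]
tcp_rot: [-3.136, 1.297, -0.098]
ft_force: [0.3, 0.2, -1.6]
opening: 0.147
```

```bash
python3 pf2.py 2 1 -1.9 1.2 0 -0.7;  python3 - <<'E'
from h import *
s=snap("scene","pics/scene14.png");crop(s,395,180,75,65,10,"pics/s14c.png")
s=snap("top","pics/top14.png");crop(s,200,170,70,60,10,"pics/t14c.png")
E
```

```text
t 34.725 underside in face axes [-0.2  1.   7.3] rot err deg [-0.  -0.8  0. ] F [-0.5  0.2 -1.6] M [-0.02  0.43  0.02] open 0.147 j [ 0.1   0.52  1.87 -0.12  0.49  1.87]
dist 5.5 rot [ 0.    -0.002 -0.   ]
[5.5, -0.1, -0.0, 0.0, -0.002, -0.0, 0.0]
```

View pics/s14c.png

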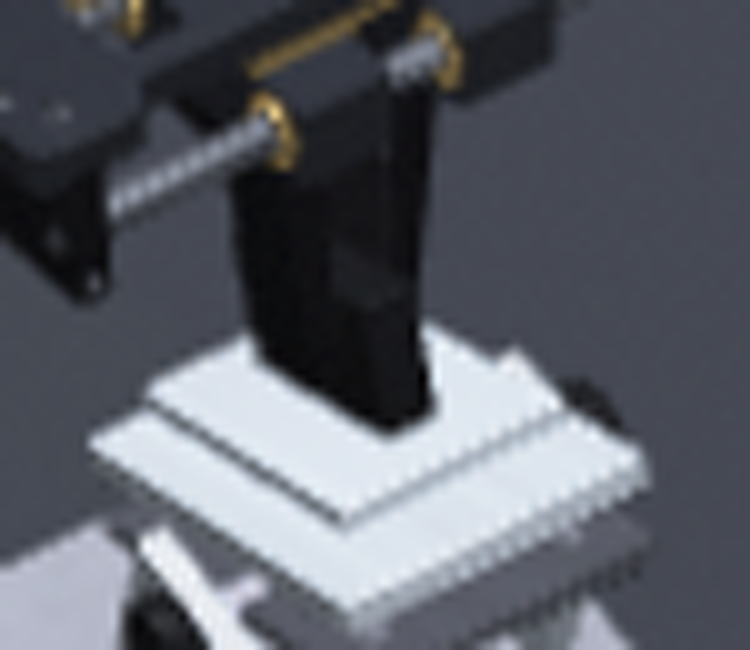

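View pics/t14c.png

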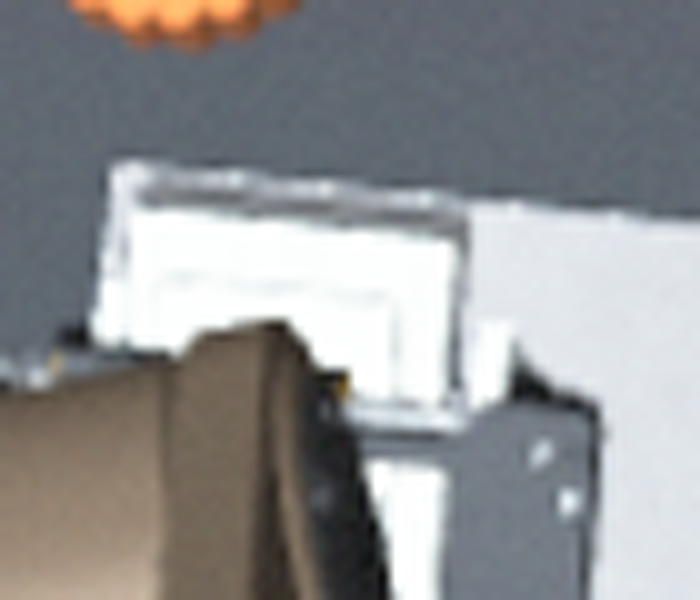

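The plate hovers just above the face with its edges parallel. I'll check the offset again from these clearer corners.

```bash
python3 - <<'E'
from cmp2 import *
s=load("pics/scene14.npz");t=load("pics/top14.npz")
run(env.state(),s,t,lambda x,y:np.array((x/10-.45+395,y/10-.45+180)),lambda x,y:np.array((x/10-.45+200,y/10-.45+170)),
{(38,28):(565,405),(38,-28):(345,516),(-38,-28):(147,391)},{(38,28):(149,274),(38,-28):(392,295)},
{(50,38):(642,457),(50,-38):(350,610),(-50,-38):(88,442)},{(50,38):(132,208),(50,-38):(457,240)})
E
```

```text
scene plate [[-0.53, 0.85], [-0.33, 0.65], [-0.14, 0.45]] face [[-0.92, 0.18], [0.03, -0.05], [-0.03, 0.35]]
top plate [[-1.14, -0.98], [-0.63, -1.3]] face [[-0.32, -0.36], [0.07, -0.42]]
plate true - believed (rel. face), face axes mm [ 0.4  0.8 -1.3] res px [ 0.55 -0.07  0.51  0.37]
```

```bash
python3 - <<'E'
from h import *
o=[]
for n in (13,14):
  g=load(f"pics/top{n}.npz")["image"].min(2)[180:215,205:260].astype(float)
  o.append(cv2.resize(np.clip((g-200)*255/55,0,255).astype(np.uint8),None,fx=7,fy=14//2,interpolation=cv2.INTER_CUBIC))
cv2.imwrite("pics/enh.png",np.hstack(o))
E
```

```text
(no output)
```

View pics/enh.png

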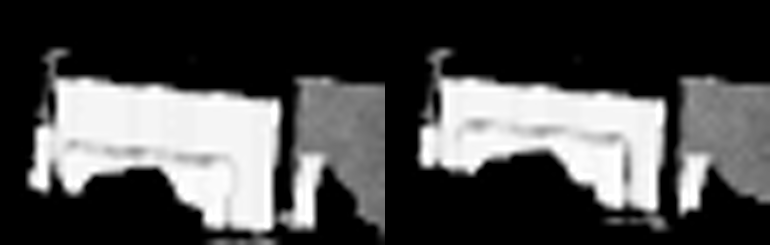

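jog_arm(deltas=[1,0.5,0,0,0.003,0,0,1,0,0,0,0,0,0])

```text
t: 35.08
eef_pos: [553.4, 118.3, 296.8]
tcp_rot: [-3.136, 1.294, -0.098]
ft_force: [0.4, 0.9, -1.9]
opening: 0.147
```

```bash
python3 pf2.py 0 1 -1.2 0.3 0 -1.0
```

```text
t 35.075 underside in face axes [-0.1  0.5  5.2] rot err deg [-0. -1.  0.] F [-0.7  0.9 -1.8] M [-0.05  0.43  0.08] open 0.147 j [ 0.1   0.52  1.87 -0.12  0.48  1.87]
dist 5.3 rot [ 0.  0. -0.]
[5.3, 0.3, -0.1, 0.0, 0.0, -0.0, 0.0]
```

jog_arm(deltas=[2,0.3,0,0,0,0,0,2,0,0,0,0,0,0])

```text
t: 35.33
eef_pos: [554.5, 117.8, 292.8]
tcp_rot: [-3.136, 1.294, -0.098]
ft_force: [-1.0, -0.5, -3.0]
opening: 0.146
```

```bash
python3 pf2.py 0 1 -1.2 0.3 0 -1.0
```

```text
t 35.325 underside in face axes [-1.1  0.1  1.1] rot err deg [-0. -1.  0.] F [-2.3 -0.6 -2.1] M [-0.03  0.43  0.04] open 0.146 j [ 0.1   0.53  1.87 -0.12  0.47  1.87]
dist 1.1 rot [ 0.  0. -0.]
[1.1, -0.1, -0.1, 0.0, 0.0, -0.0, 0.0]
```

jog_arm(deltas=[1.5,0,-0.5,0,0,0,0,1,0,0,0,0,0,0])

```text
t: 35.58
eef_pos: [555.7, 117.7, 290.5]
tcp_rot: [-3.136, 1.294, -0.098]
ft_force: [0.2, 0.5, 1.3]
opening: 0.146
```

```bash
python3 pf2.py -3 1 -1.2 0.3 0 -1.0
```

```text
t 35.575 underside in face axes [-1.1  0.2 -1.5] rot err deg [-0. -1.  0.] F [0.8 0.5 1. ] M [-0.14  0.44  0.07] open 0.146 j [ 0.1   0.53  1.87 -0.12  0.47  1.87]
dist 1.5 rot [ 0. -0. -0.]
[1.5, -0.0, -0.3, 0.0, -0.0, -0.0, 0.0]
```

Touch at about -1.2 mm, where the normal force rose by 3 N. Press further, gently.

jog_arm(deltas=[1.5,0,-0.5,0,0,0,0,1.5,0,-0.5,0,0,0,0])

```text
t: 35.83
eef_pos: [557.4, 117.6, 288.0]
tcp_rot: [-3.137, 1.294, -0.098]
ft_force: [-2.9, 0.6, 2.3]
opening: 0.144
```

```bash
python3 pf2.py -5 1 -1.2 0.3 0 -1.0; python3 - <<'E'
from pf2 import *
s,p,R=tool(); r=Rf.inv().apply(R.apply(d)); F=Rf.inv().apply(s["ft_force"]);M=Rf.inv().apply(s["moment"]);print("r",r.round(1))
F0=np.array([-1.2,0,-2.0]);M0=np.array([-.03,.44,.04])
dF=F-F0;dM=(M-M0)*1000
print("dF",dF.round(1),"dM",dM.round(0),"centre moment",(dM-np.cross(r,dF)).round(0))
E
```

```text
t 35.825 underside in face axes [-0.9  0.1 -4.5] rot err deg [-0. -1.  0.] F [-1.5  0.3  3.5] M [-0.18  0.89  0.06] open 0.144 j [ 0.1   0.54  1.87 -0.12  0.47  1.87]
dist 0.6 rot [-0.     0.    -0.001]
[0.6, -0.1, 0.2, -0.0, 0.0, -0.001, 0.0]
r [-4.190e+01  2.000e-01 -2.029e+02]
dF [-0.3  0.3  5.5] dM [-153.  452.   17.] centre moment [-216.  169.   29.]
```

```bash
cat > avg.py <<'E'
from pf2 import *
def avg(n=12):
    a=[]
    for i in range(n):
        eyes.read_camera("scene"); s=env.state(); a.append(np.r_[Rf.inv().apply(s["ft_force"]),Rf.inv().apply(s["moment"])*1000])
    a=np.array(a); m=a.mean(0); s,p,R=tool(); r=Rf.inv().apply(R.apply(d))
    print("meanF",m[:3].round(2),"M",m[3:].round(0),"sd",a.std(0).round(2)); 
    F0=np.array([-1.1,0,-2.0]);M0=np.array([-30,440,30]);dF=m[:3]-F0;dM=m[3:]-M0
    c=dM-np.cross(r,dF);print("dF",dF.round(2),"centre M",c.round(0),"cop x,y",(-c[1]/dF[2]).round(1),(c[0]/dF[2]).round(1));report()
avg()
E
python3 avg.py
```

```text
meanF [-1.41  0.01  4.22] M [-152.  944.   37.] sd [ 0.64  0.45  0.39 28.43 43.39 28.02]
dF [-0.31  0.01  6.22] centre M [-125.  180.    8.] cop x,y -29.0 -20.1
t 36.425 underside in face axes [-0.9  0.1 -4.5] rot err deg [-0. -1.  0.] F [-2.  -0.1  4.7] M [-0.13  1.04  0.04] open 0.147 j [ 0.1   0.54  1.87 -0.12  0.47  1.87]
```

The pressure sits at the lower, -y corner, (-29,-20) mm, so the plate is slightly out of square to the face. Turn it a little about the plate's middle.

```bash
python3 pf2.py -4.5 2 -1.0 0.2 -0.6 -0.3
```

```text
t 36.425 underside in face axes [-0.9  0.1 -4.5] rot err deg [-0. -1.  0.] F [-2.  -0.1  4.7] M [-0.13  1.04  0.04] open 0.147 j [ 0.1   0.54  1.87 -0.12  0.47  1.87]
dist 3.2 rot [ 0.003 -0.012  0.01 ]
[-0.0, -1.0, -1.2, 0.001, -0.006, 0.005, 0.0, -0.1, -1.0, -1.2, 0.001, -0.006, 0.005, 0.0]
```

jog_arm(deltas=[0,-1,-1.2,0.001,-0.006,0.005,0,-0.5,-1,-1.2,0.001,-0.006,0.005,0])

```text
t: 36.67
eef_pos: [559.8, 119.4, 289.1]
tcp_rot: [3.11, 1.306, -0.138]
ft_force: [-3.8, 0.9, 2.3]
opening: 0.151
```

```bash
python3 avg.py
```

```text
meanF [-2.77 -0.65  3.9 ] M [ 13. 807.  74.] sd [ 0.55  0.48  0.36 56.79 37.63 36.82]
dF [-1.67 -0.65  5.9 ] centre M [ 186. -233.   19.] cop x,y 39.4 31.6
t 37.275 underside in face axes [-1.1  0.  -4.1] rot err deg [-0.6 -0.3  0. ] F [-2.6 -0.8  4. ] M [0.08 0.82 0.12] open 0.142 j [ 0.1   0.54  1.86 -0.13  0.49  1.89]
```

The pressure centre flipped to the opposite corner, so square lies about half-way between the two.

```bash
python3 pf2.py -4.5 1 -1.1 0.1 -0.25 -0.6
```

```text
t 37.275 underside in face axes [-1.1  0.  -4.1] rot err deg [-0.6 -0.3  0. ] F [-2.6 -0.8  4. ] M [0.08 0.82 0.12] open 0.142 j [ 0.1   0.54  1.86 -0.13  0.49  1.89]
dist 1.8 rot [-0.001  0.006 -0.006]
[0.5, 1.3, 1.1, -0.001, 0.006, -0.006, 0.0]
```

jog_arm(deltas=[0.5,1.3,1.1,-0.001,0.006,-0.006,0])

```text
t: 37.4
eef_pos: [558.6, 118.2, 288.2]
tcp_rot: [3.134, 1.3, -0.113]
ft_force: [-3.9, 0.8, 1.6]
opening: 0.142
```

```bash
python3 avg.py; python3 - <<'E'
from h import *
s=snap("scene","pics/scene15.png");crop(s,395,180,75,65,10,"pics/s15c.png")
s=snap("top","pics/top15.png");crop(s,200,170,70,60,10,"pics/t15c.png")
E
```

```text
meanF [-3.1   1.51  4.26] M [266. 869.  12.] sd [ 0.5   0.47  0.46 43.78 25.71 22.25]
dF [-2.    1.51  6.26] centre M [  -6. -247.   49.] cop x,y 39.4 -0.9
t 38.0 underside in face axes [-1.   0.  -4.5] rot err deg [-0.3 -0.6  0. ] F [-2.4  1.3  3.4] M [ 0.32  0.89 -0.01] open 0.145 j [ 0.1   0.54  1.86 -0.12  0.48  1.88]
```

View pics/s15c.png

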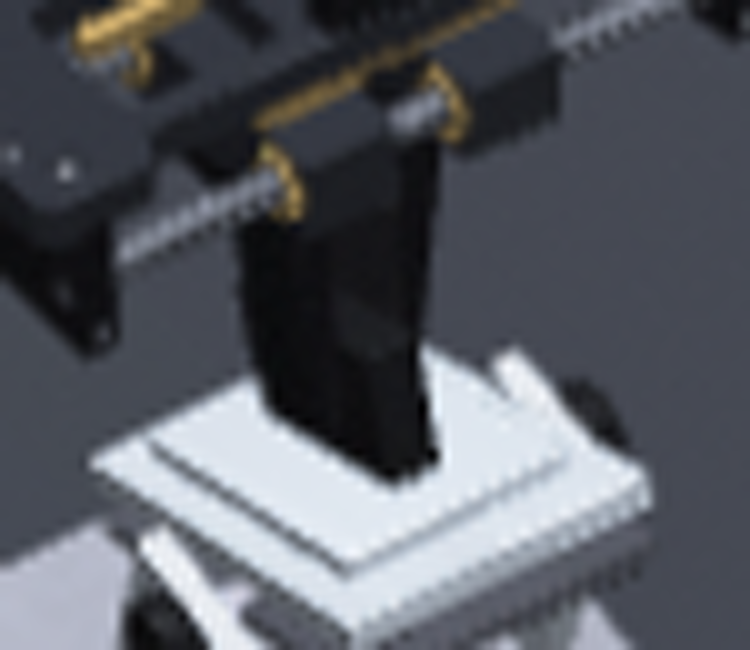

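View pics/t15c.png

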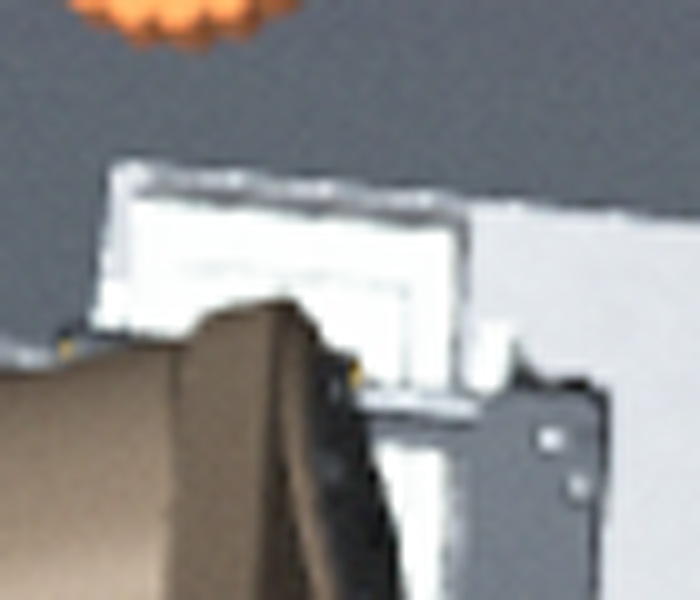

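The plate lies flat on the face and the face is visibly pushed in: its left corner moved from row 442 to 462 in the crop. The margins along x are equal. Along y the plate sits 1 to 2 mm towards -y, so I'll slide it about 1.2 mm and trim the tilt slightly.

```bash
python3 pf2.py -4.5 1 -0.8 1.3 -0.3 -0.8
```

```text
t 38.1 underside in face axes [-1.   0.  -4.5] rot err deg [-0.3 -0.6  0. ] F [-3.2  2.1  3.2] M [ 0.36  0.91 -0.03] open 0.143 j [ 0.1   0.54  1.86 -0.12  0.48  1.88]
dist 1.4 rot [0.    0.003 0.   ]
[-0.1, -1.4, 0.5, 0.0, 0.003, 0.0, 0.0]
```

jog_arm(deltas=[0,-1.5,0.5,0,0.003,0,0])

```text
t: 38.22
eef_pos: [558.4, 119.5, 288.2]
tcp_rot: [3.132, 1.297, -0.115]
ft_force: [-4.1, -2.3, 3.4]
opening: 0.145
```

```bash
python3 avg.py
```

```text
meanF [-1.06 -2.56  3.99] M [-473.  725.  151.] sd [ 0.42  0.5   0.65 67.53 55.58 30.32]
dF [ 0.04 -2.56  5.99] centre M [81. 38. 12.] cop x,y -6.4 13.5
t 38.825 underside in face axes [-0.8  1.5 -4.5] rot err deg [-0.3 -0.8  0. ] F [-0.4 -2.3  4.8] M [-0.51  0.67  0.22] open 0.144 j [ 0.1   0.54  1.86 -0.13  0.47  1.89]
```

The pressure centre is now well inside the plate at (-6,13) mm, and the 6 N normal force means the face gives about 3.7 mm. One last look.

```bash
python3 - <<'E'
from h import *
s=snap("scene","pics/scene16.png");cv2.imwrite("pics/fin.png",np.hstack([cv2.resize(s["image"][180:245,395:470,::-1],None,fx=5.2,fy=5.2,interpolation=cv2.INTER_CUBIC),cv2.resize(s["image"][205:285,330:420,::-1],(390,338),interpolation=cv2.INTER_CUBIC)]))
E
```

```text
(no output)
```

View pics/fin.png

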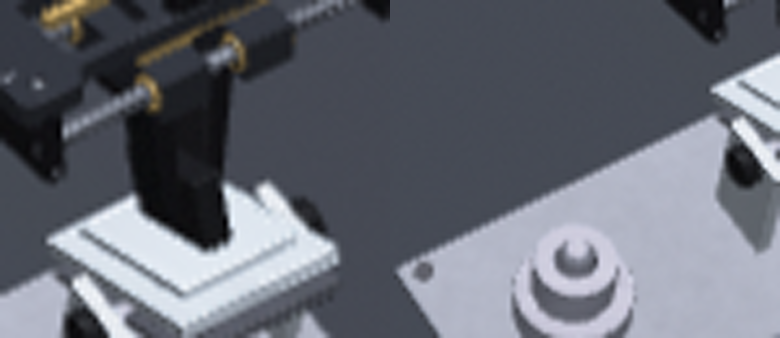

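View pics/scene16.png

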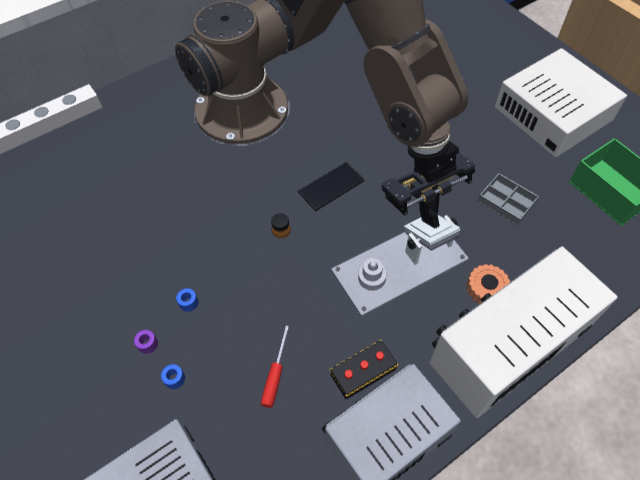

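Both collars sit stacked on the post at (372,270), the plate is pressed flat and centred on the face at (432,230), and everything else is where it was. Handing in.

```bash
python3 -c "
from cell import env
print(env.job_done()); s=env.state(); print(s['t'],s['ft_force'],s['opening'])"
```

```text
the job is handed in; nothing more can be done
None
the job is handed in; nothing more can be done
```

I threaded the wide collar and then the narrow collar onto the ballast post. Each one touched down at its predicted height before I let go. The arm is still holding the contact plate by its rib, pressed on the sloped face. I handed the job in at about 39 s.

**Regrasp:** my first grip on the plate ran towards the wrist joint limits near the face. I set the plate back on the bench and gripped the rib again with the tool leaning 15°, which left plenty of joint margin.

**Last checks:**
- **Press:** the normal force was about 6 N, so the face gives roughly 3.7 mm by the given spring rate. I did not measure the depth separately.
- **Squareness:** the pressure centre is well inside the plate, about (-6, 13) mm from its middle, so the contact is flat.
- **Centring:** along the slope the plate is within about 1 mm of centre. Before the last correction, the two cameras disagreed across the slope: one put the plate about 0.6 mm towards -y, the other about 2.3 mm. I slid it about 1.5 mm to split the difference, so 1 mm or so of error may remain there.
- **Side force:** about 2.5 N of sideways friction from that slide was still there at hand-in.
- **Other things:** both collars are stacked home in the final picture, and the blue and purple rings and the rest of the bench are unmoved.

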